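# Put the ink-cartridge collection bin back in service

## Robot

A 6-joint arm with a two-finger parallel gripper is mounted at the origin on the work surface. World frame = base frame: x ahead of the robot, y to its left, z up, the work surface at z = 0. Lengths are in m, angles in rad, forces in N, time in s.
With the tool pointing down it reaches from about 0.375 to 0.9 m from the base axis. Payload 3.1 kg.
Tool frame: the origin (TCP) lies at the very end of the fingers, on their centre line; the grasp point (between the pads) lies 19 mm behind it; z points along the fingers, y is the line along which they close (so a half turn about z gives the same grasp; the last joint's range is limited). The gripper opens to 87 mm and grips with 3 to 60 N. Pads are 19 mm wide; open, the fingers measure 117 mm over their backs; the gripper's body (75 mm by 190 mm) begins 51 mm behind the grasp point.
Start: joints at [0.924, 0.527, 1.433, -0, 1.181, -0.178], TCP at [0.282, 0.558, 0.223] pointing down, gripper open.
Joint ranges: [-3.08, 3.08], [-0.75, 2.2], [0.22, 2.44], [-1.43, 4.57], [0, 2.65], [-2.85, 2.85]. Speed limits (rad/s): [2.79, 2.79, 3.14, 3.14, 3.14, 3.14].

## Interface

Orientations are given as a unit quaternion [x, y, z, w].
In Python, from rig import status, viewer, robot gives the robot as it stands.
- The arm moves only by the tool arm_command, never from a script. Its arguments are lists of equal length, an entry for each row: "delta_rot": the turn, a rotation vector about the tool's x, y, z in degrees, a list of three; "delta_pos": the shift along the tool's x, y, z in m, a list of three; "gripper": the closure, from -1 (fully open) to 1 (shut). In form: {"delta_rot": [[rx, ry, rz], ...], "delta_pos": [[dx, dy, dz], ...], "gripper": [gripper, ...]}. A call has 1 to 12 rows; each row is the pose to reach, as a shift and turn from the pose commanded when the call began, along the tool's axes at that moment; what a row does not reach only later rows make up. A row lasts 1/12 s, in which the tool goes at most 41.7 mm and 7.16 degrees, less where a joint would pass 70% of its speed; a pose out of reach is approached as far as the arm can. A call with a gripper value outside its range is refused whole. The fingers move at their own pace and stop on an object; "grip_force" is the grip in N (left out, the last holds). Time passes only in rows, so rows that repeat a pose let the fingers close. It gives the time, the measured TCP pose, the force, the opening and the grip force at its end, in the units of the state.
- status.get_obs(): the state, without advancing time (a new reading comes with each control period).
- viewer.camera(name): name is "scene" or "top" or "wrist"; returns a dict with "pixels" (400x640x3 uint8, blue, green, red), "fx", "fy", "cx", "cy" (pixels), "pose" (4x4, takes a point from camera to world coordinates); the wrist camera has in their place "mount" (4x4, takes a point from camera to tool coordinates, whose origin is the TCP and whose axes are the flange's). Camera axes: x right, y down, z forward; pixel columns grow to the right and rows downward; lengths in m; the calibration is good to about 2 mm. A picture is of the moment at which its call begins: read the wrist's pose just before it. There is no depth.
- robot.hand_in(): hands the job in; it is judged then, once.
The state is a dict: "time": time; "q": joint angles; "joint_velocities": joint speeds; "joint_torque": joint torques, N m; "position": TCP position; "tool_rot": TCP orientation; "ft_force": force on the tool from outside, world axes, zero at the start; "moment": the same for the moment, N m; "grip_width": finger opening in m; "grip_force": force on a finger pad.
Only numpy, scipy, OpenCV 4.12 (cv2) and the standard library are available. Lean on these libraries where they do the work, as an engineer would, in place of code of your own. Each camera call takes 0.05 s, during which the arm holds its last target. There are 200 camera calls.

## Task

The collection bin has just been emptied and its lift-off gate is parked in the board rack: hang the gate back on the bin's two hinge pins, both knuckles fully down, swing it shut and slide the bolt fully across it. Only then post every spent ink cartridge lying on the bench: set it on the landing on top of the bin and push it in through the sprung flap, so that it drops inside and the flap swings shut behind it. Leave the other things on the bench as they are.

Things in the scene. Friction and masses are not known exactly. Their poses are not given: they have to be found in the camera images.
- bin: Grey steel collection bin, fixed: 240 mm deep (x), 260 wide (y), flat top at z = 220 mm. Origin: centre of its underside; its front frame, with the gate opening, is the plane x = -120 mm and faces its own -x. The top is a landing from x = -120 to 20 mm; behind it, x = 20 to 120, y = -66 to 66 mm, stands a hood (roof z = 270 mm) with the flap in its front. Two 5 mm bumpers on the frame stop the gate.
- pin_low (a point): Lower of two upright hinge pins at the bin's -y side, 12 mm in front of its front frame (bin frame x = -132, y = -118, z = 65 mm). The point is on the pin's axis at its foot, on the shoulder where the knuckle comes to rest (a bracket 14 mm thick). Pin: 8 mm diameter, 16 mm tall, round tip. Axes as the bin's.
- pin_high (a point): Upper hinge pin, same size, exactly 100 mm above the lower; point at its foot on its shoulder (z = 165 mm). 70 mm are free between the lower pin's tip and the underside of the upper bracket: bring the lower knuckle (22 mm long) in sideways through that gap with the gate standing open, then lower.
- gate_stop (a point): Point on the bin where gate_edge lies when the gate is hung and shut against the bumpers (bin frame x = -132, y = 82, z = 110 mm).
- landing (a point): Centre of the steel landing on top of the bin, on its surface (bin frame x = -50, y = 0, z = 220 mm; x = -120 to 20 mm, y = -127 to 127 mm). Lips 8 mm high along its two sides, none at its front edge.
- flap_sill (a point): Middle of the sill below the flap, at the landing's rear end (bin frame x = 20, y = 0, z = 220 mm). The mouth is 124 mm wide and 46 mm high. Behind the sill the top is open: what is pushed past it tips in and drops to the bin's floor (6 mm above the bench).
- flap (a joint): Angle of the aluminium flap (114 mm wide, 40 mm tall), hung from a rod along its top edge in the hood's mouth: 0 shut (hanging upright), growing to 1.45 as its lower edge swings inward (bin +x). A weak spring and its weight shut it; 0.1 N at its lower edge opens it. It does not swing outward.
- bolt (a joint): Travel of the slide bolt in m: 0 drawn back, clear of the gate; 0.035 fully shot, its round 10 mm bar 25 mm across the front of the shut gate. It moves along the bin's -y, at 180 mm height, takes about 1.5 N and stays where left. It passes in front of the gate only when the gate is within about 5 mm of shut.
- bolt_knob (a point): Centre of the bolt's upright black grip: a cylinder of 14 mm diameter from z = 208 to 238 mm, in front of the bin's face at its +y side (bin frame x = -147 mm, y = 118 mm drawn back). It moves with the bolt, and can be pinched from above.
- gate: Lift-off gate: grey panel 14 mm thick (x), 200 wide (y), 153 tall (z), 0.38 kg, black louvres on its outer face (-x), two knuckles on its -y edge. Origin: centre of the panel's underside. Starts upright in the rack, to be lifted straight up by its top edge. Hung and shut, its axes match the bin's, underside at z = 45 mm; opening by angle a turns it by +a about z (anticlockwise from above).
- knuckle_low (a point): Lower knuckle of the gate: centre of the lower mouth of its hole (gate frame x = 0, y = -110, z = 20 mm). Outer diameter 18 mm, hole 11 mm, 22 mm long.
- knuckle_high (a point): Upper knuckle, same, 100 mm above (gate frame z = 120 mm).
- gate_edge (a point): Point in the middle of the gate's thickness, 10 mm in from its free edge (gate frame x = 0, y = 90, z = 65 mm).
- rack: Black plastic board rack, fixed: base 100 mm (x) by 240 mm (y) by 12 mm, slots along its y between posts 57 mm tall. The gate stands in the middle slot (20 mm wide) on the base; the outer two, 37 mm either side, hold circuit boards up to 60 mm tall. Origin: centre of its underside.
- cart1: A spent ink cartridge (up to four, all alike; absent ones read None): black plastic block 58 mm (x) by 34 mm (y) by 26 mm tall (z) with a grey nose 10 mm long, 22 mm wide and 15 mm tall on its +x end, paper label on top, 60 g. Origin: centre of the block's underside (block from x = -29 to 29 mm).
- cart2: A spent ink cartridge (up to four, all alike; absent ones read None): black plastic block 58 mm (x) by 34 mm (y) by 26 mm tall (z) with a grey nose 10 mm long, 22 mm wide and 15 mm tall on its +x end, paper label on top, 60 g. Origin: centre of the block's underside (block from x = -29 to 29 mm).
- cart3: A spent ink cartridge (up to four, all alike; absent ones read None): black plastic block 58 mm (x) by 34 mm (y) by 26 mm tall (z) with a grey nose 10 mm long, 22 mm wide and 15 mm tall on its +x end, paper label on top, 60 g. Origin: centre of the block's underside (block from x = -29 to 29 mm).
- cart4: A spent ink cartridge (up to four, all alike; absent ones read None): black plastic block 58 mm (x) by 34 mm (y) by 26 mm tall (z) with a grey nose 10 mm long, 22 mm wide and 15 mm tall on its +x end, paper label on top, 60 g. Origin: centre of the block's underside (block from x = -29 to 29 mm).
- screw_tin: Bystander, leave alone: a small round aluminium tin, 40 mm diameter, 15 mm tall; loose. Origin at its underside.
- fan: Bystander, leave alone: a black laptop cooling fan, 56 x 56 x 11 mm; loose. Origin at its underside.
- drive: Bystander, leave alone: a 2.5-inch drive, 100 x 70 x 9.5 mm; loose. Origin at its underside.
- screwdriver: Bystander, leave alone: a screwdriver, 170 mm long, lying along its x; loose. Origin at its underside.
- brush: Bystander, leave alone: a brush, 180 mm long, lying along its x; loose. Origin at its underside.
- paste_jar: Bystander, leave alone: a small white jar with a black cap, 38 mm diameter, 40 mm tall; loose. Origin at its underside.
Mind the look-alikes: they are no part of the job. Leave any yellow look-alike of the cart1 alone.

How it is judged:
On the way, in this order (a step that is already met when the one before it is completed fails the run):
1. the gate hangs on both pins (distance between knuckle_low and pin_low below 0.006 m and distance between knuckle_high and pin_high below 0.006 m), for 0.2 s.
2. the gate is shut, on its pins, and bolted (all of step 1 and horizontal distance between gate_edge and gate_stop below 0.013 m and value of joint bolt above 0.025 m), for 0.2 s.
3. every cartridge is inside the bin (x of cart1 in the frame of bin between -0.118 and 0.118 m and y of cart1 in the frame of bin between -0.128 and 0.128 m and z of cart1 in the frame of bin between -0.01 and 0.17 m and x of cart2 in the frame of bin between -0.118 and 0.118 m and y of cart2 in the frame of bin between -0.128 and 0.128 m and z of cart2 in the frame of bin between -0.01 and 0.17 m and x of cart3 in the frame of bin between -0.118 and 0.118 m and y of cart3 in the frame of bin between -0.128 and 0.128 m and z of cart3 in the frame of bin between -0.01 and 0.17 m and x of cart4 in the frame of bin between -0.118 and 0.118 m and y of cart4 in the frame of bin between -0.128 and 0.128 m and z of cart4 in the frame of bin between -0.01 and 0.17 m), for 0.2 s.
At the end, for the whole second after the job is handed in: Both knuckles rest on their pins' shoulders (within 6 mm), the gate's free edge is within 13 mm of its shut place, the bolt is shot by more than 25 mm, the flap hangs shut (under 0.12 rad), and every cartridge present lies at rest inside the bin (all of step 2 and all of step 3 and value of joint flap below 0.12 rad and linear speed of each of cart1, cart2, cart3, cart4, gate below 0.03 m/s); the robot touches nothing.
It fails at once if a cartridge is in the bin before the gate is bolted (value of joint bolt below 0.02 m and ((x of cart1 in the frame of bin between -0.118 and 0.118 m and y of cart1 in the frame of bin between -0.128 and 0.128 m and z of cart1 in the frame of bin between -0.01 and 0.17 m) or (x of cart2 in the frame of bin between -0.118 and 0.118 m and y of cart2 in the frame of bin between -0.128 and 0.128 m and z of cart2 in the frame of bin between -0.01 and 0.17 m) or (x of cart3 in the frame of bin between -0.118 and 0.118 m and y of cart3 in the frame of bin between -0.128 and 0.128 m and z of cart3 in the frame of bin between -0.01 and 0.17 m) or (x of cart4 in the frame of bin between -0.118 and 0.118 m and y of cart4 in the frame of bin between -0.128 and 0.128 m and z of cart4 in the frame of bin between -0.01 and 0.17 m))).
It fails at once if a bystander is moved more than 50 mm (distance of any of screw_tin, fan, drive, screwdriver, brush, paste_jar from where it was at the start of the episode above 0.05 m).
Of cart1, cart2, cart3, cart4 only 2 to 4 are there at a start; the rules pass over those that are not, and their reading is None.
At some moment in a run one of cart1, cart2, cart3, cart4 may be knocked a few centimetres aside while the robot is not near it.
It also fails if it takes over 210 s, if anything falls off the work surface, if the arm or the gripper's body presses on something with over 40 N, if the wrist force passes 120 N, or if a joint passes its speed limit or range.

## Working session

There is one attempt and no reset: what is moved stays moved. The work goes in short steps, Python scripts to look and compute and a tool call to move; the robot and the scene stay as the last step left them, time stands still between calls to the robot, and variables do not carry over. Pictures are saved under pics/ and viewed, at most 14 in all, crops included, and the job is handed in when it is done.

Besides the shell and the picture viewer there is one more tool, called after "Request:" as a command line: name --argument value ..., lists and objects as JSON in quotes. arm_command: Moves the arm, as the interface text tells. Its arguments: {"type":"object","properties":{"delta_rot":{"type":"array","items":{"type":"array","items":{"type":"number"}}},"delta_pos":{"type":"array","items":{"type":"array","items":{"type":"number"}}},"gripper":{"type":"array","items":{"type":"number"}},"grip_force":{"type":"number"}},"required":["delta_rot","delta_pos","gripper"]}

```bash
ls; mkdir -p pics; python3 - <<'E'
from rig import status, viewer, robot
import cv2,numpy as np
print(status.get_obs())
for n in("scene","top"):
    c=viewer.camera(n);cv2.imwrite(f"pics/{n}0.png",c["pixels"]);print(n,c["fx"],c["fy"],c["cx"],c["cy"],np.round(c["pose"],4).tolist())
c=viewer.camera("wrist");print(c["fx"],c["cx"],c["cy"],np.round(c["mount"],4).tolist())
E
```

```text
pics
{'time': 0.0, 'q': array([ 9.24464583e-01,  5.28470349e-01,  1.43393483e+00, -5.06336073e-05,
        1.18137737e+00, -1.78490512e-01]), 'joint_velocities': array([ 0.00054865,  0.00053251,  0.00160405,  0.00075201, -0.00105344,
        0.00062064]), 'joint_torque': array([-3.54104659e-04, -4.40038526e+01, -1.76595175e+01,  6.31593168e-02,
        5.79993508e-02, -1.25380025e-04]), 'position': array([0.28137345, 0.55724189, 0.22155872]), 'tool_rot': array([ 2.31783620e-01,  9.72766752e-01, -1.01252710e-03, -4.17428181e-04]), 'ft_force': array([-0.2962831 , -0.51943216, -0.64753656]), 'moment': array([-0.04015504, -0.03215479,  0.01593955]), 'grip_force': 0.0, 'grip_width': 0.08691755363260292}
scene 445.84614492002277 445.84614492002277 321.584268515934 196.86204333537975 [[0.5477, 0.4755, -0.6884, 1.2248], [0.8366, -0.2988, 0.4593, -0.5265], [0.0127, -0.8274, -0.5614, 0.7492], [0.0, 0.0, 0.0, 1.0]]
top 476.8546241957863 476.8546241957863 325.93322565565455 205.7283233766422 [[-0.0761, -0.9738, 0.2143, 0.2207], [-0.9971, 0.0743, -0.0166, -0.0238], [0.0002, -0.2149, -0.9766, 1.4626], [0.0, 0.0, 0.0, 1.0]]
359.08955414985036 325.02441533196316 201.25453188894642 [[-0.0004, -0.9615, -0.2748, 0.0756], [1.0, -0.0003, -0.0006, -0.0009], [0.0005, -0.2748, 0.9615, -0.1614], [0.0, 0.0, 0.0, 1.0]]
```

View pics/scene0.png

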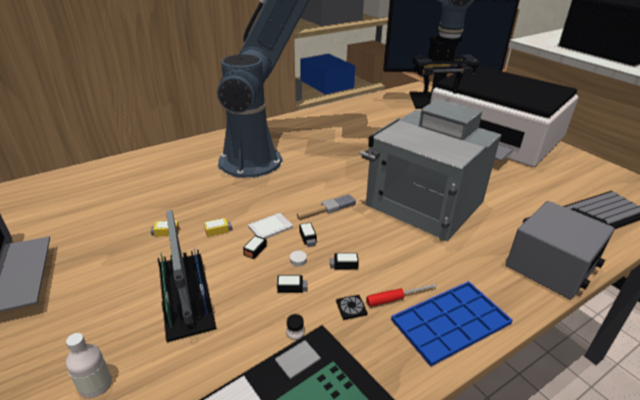

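View pics/top0.png

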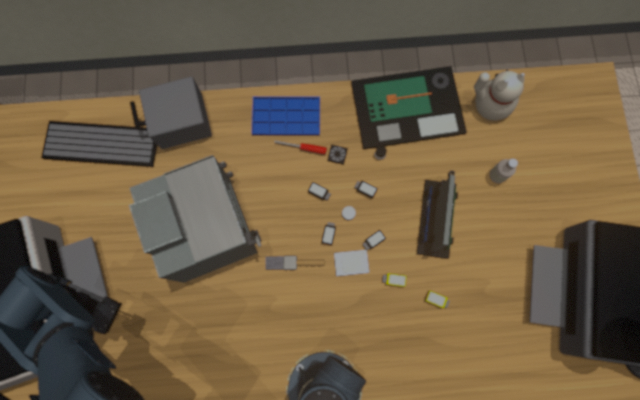

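```bash
cat > h.py <<'E'
from rig import status, viewer, robot
import cv2,numpy as np
from scipy.spatial.transform import Rotation as Ro
def cam(n):
    o=status.get_obs(); c=viewer.camera(n)
    if n=="wrist":
        T=np.eye(4);T[:3,:3]=Ro.from_quat(o["tool_rot"]).as_matrix();T[:3,3]=o["position"];c["pose"]=T@c["mount"]
    return c
def ray(c,u,v):
    P=np.array(c["pose"]);d=P[:3,:3]@[(u-c["cx"])/c["fx"],(v-c["cy"])/c["fy"],1];return P[:3,3],d/np.linalg.norm(d)
def onz(c,u,v,z):
    o,d=ray(c,u,v);return o+d*(z-o[2])/d[2]
def proj(c,p):
    P=np.array(c["pose"]);q=P[:3,:3].T@(np.array(p)-P[:3,3]);return np.array([c["fx"]*q[0]/q[2]+c["cx"],c["fy"]*q[1]/q[2]+c["cy"]])
def down(yaw):  # tool z down, tool x axis pointing along world angle yaw(deg)
    a=np.radians(yaw);x=np.array([np.cos(a),np.sin(a),0]);z=np.array([0,0,-1.]);return np.stack([x,np.cross(z,x),z],1)
def delta(p,R,base=None):
    o=status.get_obs();R0=Ro.from_quat(o["tool_rot"]).as_matrix();p0=o["position"]
    if base: p0,R0=base
    r=np.degrees(Ro.from_matrix(R0.T@R).as_rotvec());d=R0.T@(np.array(p)-p0)
    print("rot",np.round(r,2).tolist(),"pos",np.round(d,4).tolist(),"rows>=",max(np.linalg.norm(r)/7.16,np.linalg.norm(d)/.0417).round(1))
def st():
    o=status.get_obs();R=Ro.from_quat(o["tool_rot"]).as_matrix()
    print("t",round(o["time"],2),"p",np.round(o["position"],4),"yaw",np.degrees(np.arctan2(R[1,0],R[0,0])).round(2),"z",R[:,2].round(4),"F",o["ft_force"].round(1),"M",o["moment"].round(2),"w",round(o["grip_width"],4),"g",round(o["grip_force"],1),"q",o["q"].round(2))
E
python3 - <<'E'
from h import *
c=cam("top")
st()
for n,u,v,z in[("f1",212,158,.22),("f2",255,240,.22),("b2",178,280,.22),("knob",257,238,.22),("c",318,190,.026),("c",367,188,.026),("c",329,235,.026),("c",375,240,.026),("rack",440,220,.06),("gate top",449,190,.165),("gate e",452,175,.165),("gate e",447,237,.165),("tin",348,213,.015),("jar",380,153,.04)]:
    print(n,onz(c,u,v,z).round(3))
im=cv2.resize(c["pixels"][140:290,120:280],None,fx=3.6,fy=3.6,interpolation=cv2.INTER_CUBIC)
im2=cv2.resize(c["pixels"][140:290,410:470],None,fx=3.6,fy=3.6,interpolation=cv2.INTER_CUBIC)
cv2.imwrite("pics/a.png",np.hstack([im,im2]))
E
```

```text
t 0.2 p [0.2815 0.5575 0.2219] yaw 153.2 z [-8.0e-04 -1.1e-03 -1.0e+00] F [ 0.7 -0.4 -0.3] M [-0.03  0.01  0.07] w 0.0872 g 0.0 q [ 0.92  0.53  1.43  0.    1.18 -0.18]
f1 [0.65  0.255 0.22 ]
f2 [0.416 0.148 0.22 ]
b2 [0.327 0.351 0.22 ]
knob [0.42  0.142 0.22 ]
c [ 0.588 -0.027  0.026]
c [ 0.582 -0.18   0.026]
c [ 0.444 -0.051  0.026]
c [ 0.418 -0.189  0.026]
rack [ 0.459 -0.385  0.06 ]
gate top [ 0.524 -0.394  0.165]
gate e [ 0.567 -0.408  0.165]
gate e [ 0.392 -0.371  0.165]
tin [ 0.51  -0.115  0.015]
jar [ 0.688 -0.23   0.04 ]
```

View pics/a.png

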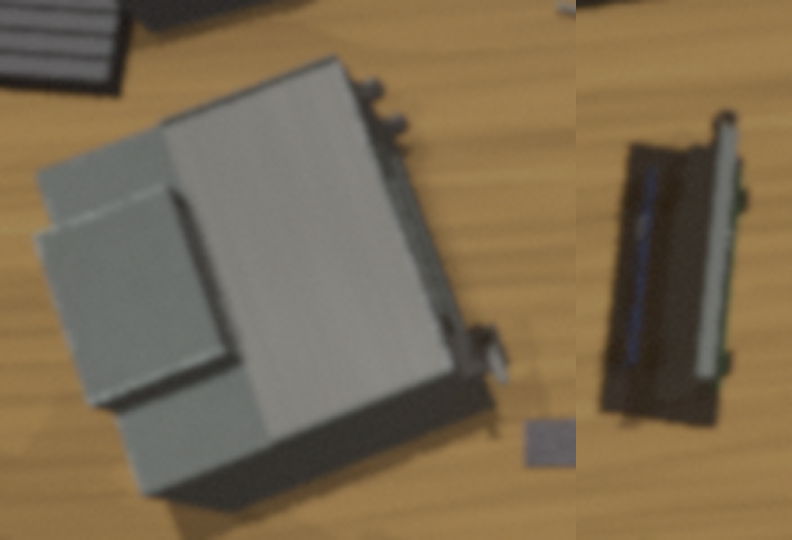

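```bash
python3 - <<'E'
from h import *
delta([.54,.18,.43],down(117))
E
```

```text
rot [-0.08, 0.01, 36.2] pos [-0.4009, -0.2207, -0.2079] rows>= 12.1
```

Request:
arm_command --delta_rot '[[0, 0, 0], [0, 0, 0], [0, 0, 0], [0, 0, 0], [0, 0, 0], [0, 0, 0]]' --delta_pos '[[0, 0, -0.04], [0, 0, -0.08], [0, 0, -0.12], [0, 0, -0.16], [0, 0, -0.2], [0, 0, -0.208]]' --gripper '[-1, -1, -1, -1, -1, -1]'

```text
time: 0.7
position: [0.2832, 0.5599, 0.4391]
tool_rot: [0.232, 0.973, 0.007, 0.003]
ft_force: [0.1, 0.2, 1.9]
grip_width: 0.0871
grip_force: 0.0
```

Request:
arm_command --delta_rot '[[0, 0, 36.2], [0, 0, 36.2], [0, 0, 36.2], [0, 0, 36.2], [0, 0, 36.2], [0, 0, 36.2], [0, 0, 36.2], [0, 0, 36.2], [0, 0, 36.2], [0, 0, 36.2], [0, 0, 36.2], [0, 0, 36.2]]' --delta_pos '[[-0.4, -0.22, 0], [-0.4, -0.22, 0], [-0.4, -0.22, 0], [-0.4, -0.22, 0], [-0.4, -0.22, 0], [-0.4, -0.22, 0], [-0.4, -0.22, 0], [-0.4, -0.22, 0], [-0.4, -0.22, 0], [-0.4, -0.22, 0], [-0.4, -0.22, 0], [-0.4, -0.22, 0]]' --gripper '[-1, -1, -1, -1, -1, -1, -1, -1, -1, -1, -1, -1]'

```text
time: 1.7
position: [0.5435, 0.1748, 0.4292]
tool_rot: [0.526, 0.851, -0.001, 0.001]
ft_force: [-0.3, 0.5, -0.4]
grip_width: 0.0869
grip_force: 0.0
```

```bash
python3 - <<'E'
from h import *
st();c=cam("wrist");cv2.imwrite("pics/w1.png",c["pixels"]);np.save("pics/w1.npy",c,allow_pickle=True)
st()
E
```

```text
t 1.7 p [0.5435 0.1748 0.4292] yaw 116.53 z [ 9.e-04 -4.e-03 -1.e+00] F [-0.3  0.5 -0.4] M [ 0.01 -0.04 -0.03] w 0.0869 g 0.0 q [ 0.12  0.29  1.26 -0.    1.6  -0.35]
t 1.75 p [0.5414 0.1778 0.4292] yaw 116.65 z [-1.5e-03 -9.0e-04 -1.0e+00] F [-0.2  0.4  0.1] M [-0.04  0.07  0.04] w 0.0868 g 0.0 q [ 0.12  0.28  1.26 -0.    1.6  -0.34]
```

View pics/w1.png

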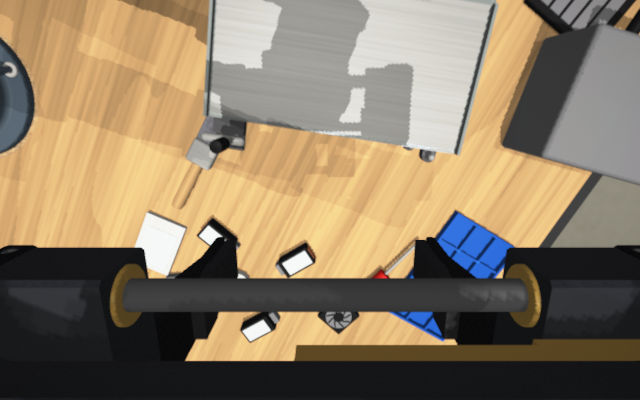

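Request:
arm_command --delta_rot '[[0, 0, 0], [0, 0, 0], [0, 0, 0], [0, 0, 0], [0, 0, 0], [0, 0, 0]]' --delta_pos '[[0.05, 0.02, 0.06], [0.05, 0.02, 0.06], [0.05, 0.02, 0.06], [0.05, 0.02, 0.06], [0.05, 0.02, 0.06], [0.05, 0.02, 0.06]]' --gripper '[-1, -1, -1, -1, -1, -1]'

```text
time: 2.25
position: [0.5352, 0.2349, 0.3721]
tool_rot: [0.522, 0.853, 0.001, 0.001]
ft_force: [-0.7, 0.5, 0.3]
grip_width: 0.0868
grip_force: 0.0
```

```bash
python3 - <<'E'
from h import *
st();c=cam("wrist");cv2.imwrite("pics/w2.png",c["pixels"]);np.save("pics/w2.npy",c,allow_pickle=True)
st()
im=c["pixels"][20:260,140:540];cv2.imwrite("pics/w2c.png",cv2.resize(im,None,fx=2,fy=2,interpolation=cv2.INTER_CUBIC))
E
```

```text
t 2.25 p [0.5352 0.2349 0.3721] yaw 117.02 z [ 2.9e-03  3.0e-04 -1.0e+00] F [-0.7  0.5  0.3] M [-0.01 -0.01  0.01] w 0.0868 g 0.0 q [ 0.22  0.34  1.33 -0.    1.47 -0.25]
t 2.3 p [0.5354 0.2347 0.3722] yaw 116.99 z [ 3.1e-03  5.0e-04 -1.0e+00] F [-0.1  1.3  0.1] M [-0.    0.03  0.05] w 0.087 g 0.0 q [ 0.22  0.34  1.33 -0.    1.47 -0.25]
```

View pics/w2c.png

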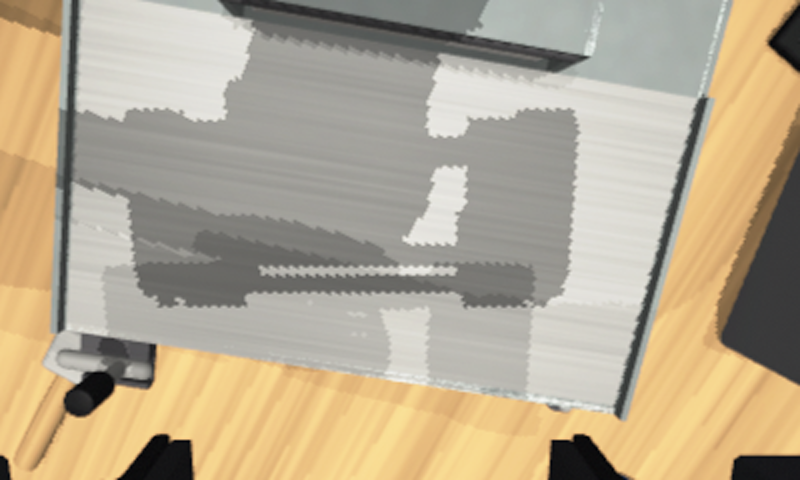

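```bash
python3 - <<'E'
from h import *
c=np.load("pics/w2.npy",allow_pickle=True).item()
a=onz(c,453,229,.228);b=onz(c,168,186,.228);print(a,b,np.linalg.norm(a-b))
# back corners of lips (z .228, x=20) right (708,98)
print(onz(c,140+708/2,20+98/2,.228))
d=(b-a)[:2];d/=np.linalg.norm(d);yaw=np.degrees(np.arctan2(d[1],d[0]))-90;print("bin yaw",yaw)
kn=onz(c,140+80/2,20+400/2,.238);print("knob",kn)
x=np.array([d[1],-d[0]]); m=(a+b)[:2]/2; print("bin origin",m+.12*x, "pins",m-.012*x-.118*d,"knobpred",m-.027*x+.118*d)
p=m-.012*x-.118*d
delta([*(p-.0*x+np.array([0,0.02])),.36],down(-45))
w=np.load("pics/w1.npy",allow_pickle=True).item()
print(onz(w,458,153,.228),onz(w,207,120,.228))
E
```

```text
[0.65553921 0.25270516 0.228     ] [0.4117946  0.17362215 0.228     ] 0.25625291869187616
[0.61094613 0.38306349 0.228     ]
bin yaw -252.02432899634817
knob [0.43446384 0.15382839 0.238     ]
bin origin [0.49663333 0.32730617] pins [0.64961041 0.23816575] knobpred [0.42975932 0.15106524]
rot [0.12, -0.23, 161.99] pos [-0.0309, 0.1124, 0.0126] rows>= 22.6
[0.65318705 0.25324226 0.228     ] [0.41421234 0.17044075 0.228     ]
```

```bash
python3 - <<'E'
from h import *
delta([.57,.165,.37],down(0))
E
```

```text
rot [0.17, -0.14, 116.99] pos [-0.0778, -0.0008, 0.0023] rows>= 16.3
```

Request:
arm_command --delta_rot '[[0, 0, 60], [0, 0, 60], [0, 0, 60], [0, 0, 60], [0, 0, 60], [0, 0, 60], [0, 0, 60], [0, 0, 60], [0, 0, 60]]' --delta_pos '[[-0.078, 0, 0], [-0.078, 0, 0], [-0.078, 0, 0], [-0.078, 0, 0], [-0.078, 0, 0], [-0.078, 0, 0], [-0.078, 0, 0], [-0.078, 0, 0], [-0.078, 0, 0]]' --gripper '[-1, -1, -1, -1, -1, -1, -1, -1, -1]'

```text
time: 3.05
position: [0.5707, 0.1646, 0.3721]
tool_rot: [0.88, 0.474, 0.001, 0.001]
ft_force: [-0.1, 0.1, 0.4]
grip_width: 0.0868
grip_force: 0.0
```

Request:
arm_command --delta_rot '[[0, 0, 57], [0, 0, 57], [0, 0, 57], [0, 0, 57], [0, 0, 57], [0, 0, 57], [0, 0, 57], [0, 0, 57], [0, 0, 57], [0, 0, 57], [0, 0, 57]]' --delta_pos '[[0, 0, 0], [0, 0, 0], [0, 0, 0], [0, 0, 0], [0, 0, 0], [0, 0, 0], [0, 0, 0], [0, 0, 0], [0, 0, 0], [0, 0, 0], [0, 0, 0]]' --gripper '[-1, -1, -1, -1, -1, -1, -1, -1, -1, -1, -1]'

```text
time: 3.97
position: [0.5704, 0.1649, 0.3713]
tool_rot: [1.0, 0.001, 0.001, -0.0]
ft_force: [0.1, -0.7, -0.0]
grip_width: 0.0869
grip_force: 0.0
```

```bash
python3 - <<'E'
from h import *
st();c=cam("wrist");np.save("pics/w3.npy",c,allow_pickle=True)
st()
print(proj(c,[.6496,.238,.181]))
im=c["pixels"][0:250,60:460];cv2.imwrite("pics/w3c.png",cv2.resize(im,None,fx=2,fy=2,interpolation=cv2.INTER_CUBIC))
E
```

```text
t 3.97 p [0.5704 0.1649 0.3713] yaw 0.12 z [ 0.0014  0.     -1.    ] F [ 0.1 -0.7 -0. ] M [-0.03  0.16 -0.02] w 0.0869 g 0.0 q [ 0.09  0.35  1.31 -0.    1.48  1.66]
t 4.02 p [0.5703 0.165  0.3711] yaw 0.09 z [ 9.e-04  0.e+00 -1.e+00] F [ 0.1  0.7 -0.1] M [-0.09  0.15 -0.06] w 0.0871 g 0.0 q [ 0.09  0.35  1.31 -0.    1.48  1.66]
[246.48277038  93.65944564]
```

View pics/w3c.png

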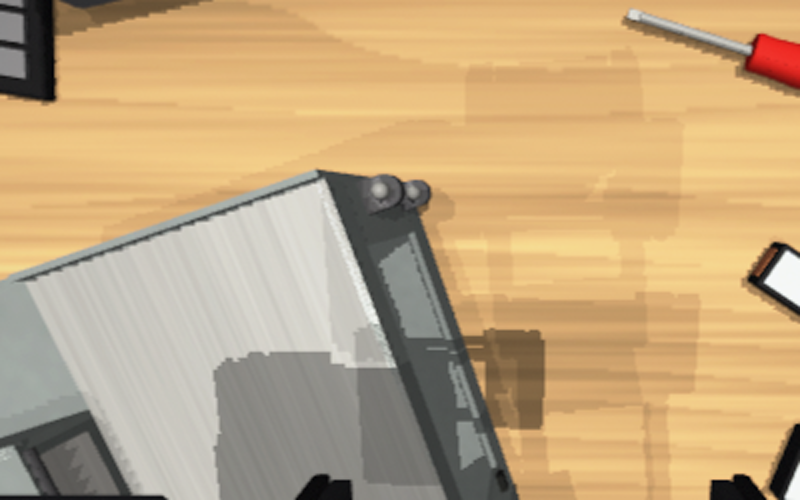

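```bash
python3 - <<'E'
from h import *
c=np.load("pics/w3.npy",allow_pickle=True).item()
g=cv2.cvtColor(c["pixels"],cv2.COLOR_BGR2GRAY)
print(g[84:106,240:278])
for z in(.179,.181):print("hi",onz(c,250.5,94,z),"lo",onz(c,267,96,z-.1))
print(onz(c,60+320/2,172/2,.228))
E
```

```text
[[205 206 206 205 205 206 205 205 206 206 206 206 206 206 206 206 206 206
  206 207 206 206 207 206 206 206 206 206 206 207 207 206 206 206 206 207
  206 207]
 [204 204 204 204 205 204 205 205 205 205 205 205 205 206 206 206 206 206
  207 207 207 206 206 207 207 207 207 207 207 207 207 207 207 207 206 207
  207 207]
 [196 198 199 199 199 198 199 199 195 191 189 187 187 187 191 194 196 200
  200 200 200 200 200 200 200 200 201 200 201 200 201 201 200 200 200 200
  200 200]
 [163 179 180 182 186 187 186 182 164 141 129 118 118 118 140 153 161 180
  189 196 195 195 196 196 196 195 195 196 196 196 196 196 196 196 196 196
  195 196]
 [ 69  82  96 110 137 145 138 125 117 115  99  98  98  98  98  94  76  87
  146 181 190 194 194 194 195 194 194 194 194 194 194 194 194 194 194 194
  194 194]
 [ 72  74  81  86  90 101 111 124 136 126 106  99  98  98  99  98  98  85
   72 112 165 190 194 192 188 185 182 179 179 180 179 182 190 193 192 193
  193 193]
 [ 79  87  94  95  95 102 119 130 127 123 113  98  96  97  97  97  97  97
   78  45 105 160 180 173 156 139 118  99  99 109 108 122 164 188 194 19
[... 1885 characters left out ...]
  75  72  79  90 134 163
  162 161]
 [ 71  72  73  78  86  93  94  94  98 108 112 105  98  97  82  62  56  48
   55  59  53  47  66  80  78  75  74  65  73  83  88  99  98  98 135 165
  164 165]
 [ 72  72  73  77  84  90  93  94  90  88  86  73  61  55  48  55  59  59
   59  59  55  49  63  75  66  59  54  52  69  89  99  99  99 110 144 166
  166 166]
 [ 72  72  73  77  79  78  82  86  74  61  55  47  54  59  59  59  59  59
   59  58  56  52  57  58  52  57  56  56  66  86  98 109 119 143 166 166
  165 165]]
hi [0.64932708 0.23464303 0.179     ] lo [0.64839546 0.23458542 0.079     ]
hi [0.64929988 0.23424655 0.181     ] lo [0.64837835 0.23427655 0.081     ]
[0.65482033 0.24925151 0.228     ]
```

```bash
python3 - <<'E'
from h import *
delta([.62,.15,.37],down(98))
E
```

```text
rot [0.04, -0.04, -97.91] pos [0.0497, 0.0151, 0.0011] rows>= 13.7
```

Request:
arm_command --delta_rot '[[0, 0, -50], [0, 0, -50], [0, 0, -50], [0, 0, -50], [0, 0, -50], [0, 0, -50], [0, 0, -50], [0, 0, -50]]' --delta_pos '[[0.05, 0.015, 0], [0.05, 0.015, 0], [0.05, 0.015, 0], [0.05, 0.015, 0], [0.05, 0.015, 0], [0.05, 0.015, 0], [0.05, 0.015, 0], [0.05, 0.015, 0]]' --gripper '[-1, -1, -1, -1, -1, -1, -1, -1]'

```text
time: 4.68
position: [0.6202, 0.1502, 0.3706]
tool_rot: [0.906, 0.424, 0.0, 0.0]
ft_force: [-0.5, 0.6, 0.0]
grip_width: 0.0869
grip_force: 0.0
```

Request:
arm_command --delta_rot '[[0, 0, -48], [0, 0, -48], [0, 0, -48], [0, 0, -48], [0, 0, -48], [0, 0, -48], [0, 0, -48], [0, 0, -48], [0, 0, -48], [0, 0, -48], [0, 0, -48]]' --delta_pos '[[0, 0, 0], [0, 0, 0], [0, 0, 0], [0, 0, 0], [0, 0, 0], [0, 0, 0], [0, 0, 0], [0, 0, 0], [0, 0, 0], [0, 0, 0], [0, 0, 0]]' --gripper '[-1, -1, -1, -1, -1, -1, -1, -1, -1, -1, -1]'

```text
time: 5.6
position: [0.6201, 0.1502, 0.3706]
tool_rot: [0.657, 0.754, 0.0, 0.0]
ft_force: [0.2, 0.2, -0.3]
grip_width: 0.087
grip_force: 0.0
```

```bash
python3 - <<'E'
from h import *
st();c=cam("wrist");np.save("pics/w4.npy",c,allow_pickle=True)
st()
q=proj(c,[.649,.235,.181]);print(q)
u,v=int(q[0]),int(q[1]);u0=max(u-50,0);v0=max(v-45,0);print(u0,v0)
im=c["pixels"][v0:v0+90,u0:u0+100];cv2.imwrite("pics/w4c.png",cv2.resize(im,None,fx=6,fy=6,interpolation=cv2.INTER_CUBIC))
E
```

```text
t 5.6 p [0.6201 0.1502 0.3706] yaw 97.89 z [ 0. -0. -1.] F [ 0.2  0.2 -0.3] M [-0.08  0.03  0.07] w 0.087 g 0.0 q [ 0.06  0.43  1.2  -0.    1.52 -0.07]
t 5.65 p [0.6201 0.1503 0.3706] yaw 97.91 z [ 0.  0. -1.] F [-0.5 -0.4 -0.7] M [-0.07  0.04 -0.01] w 0.0869 g 0.0 q [ 0.06  0.43  1.2   0.    1.52 -0.08]
[368.89224647  92.61806497]
318 47
```

View pics/w4c.png

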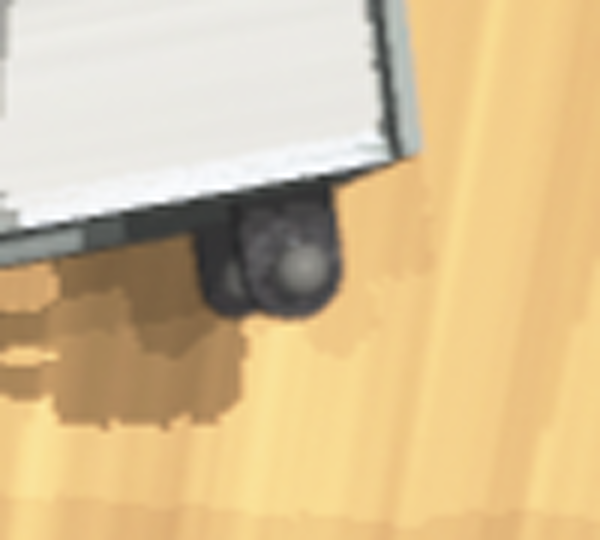

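```bash
python3 - <<'E'
from h import *
c3=np.load("pics/w3.npy",allow_pickle=True).item();c4=np.load("pics/w4.npy",allow_pickle=True).item();c2=np.load("pics/w2.npy",allow_pickle=True).item()
for z in (.178,.181):
    print(z,onz(c3,249.2,94.2,z),onz(c4,367.9,90.9,z))
print("lo",onz(c3,265.8,96,.08))
print("lipcorner",onz(c3,60+319/2,172/2,.228),onz(c4,318+412/6,47+155/6,.228),onz(c2,453,229,.228))
# front edge yaw from w4: points on front edge of landing z .22
a=onz(c4,318+0/6,47+232/6,.22);b=onz(c4,318+380/6,47+152/6,.22);d=(a-b)[:2];print("yaw",np.degrees(np.arctan2(d[1],d[0]))+270)
c=cam("wrist");E=cv2.Canny(cv2.cvtColor(c["pixels"],cv2.COLOR_BGR2GRAY),60,160)
L=cv2.HoughLinesP(E,1,np.pi/720,60,minLineLength=90,maxLineGap=8)
for l in L[:,0]:
    a=onz(c,l[0],l[1],.22);b=onz(c,l[2],l[3],.22);print(l,np.degrees(np.arctan2(*(b-a)[[1,0]])).round(2),a.round(3)[:2],b.round(3)[:2])
t=cam("top")
delta([.46,-.30,.42],down(-12))
E
```

```text
0.178 [0.64915713 0.23608223 0.178     ] [0.64815158 0.2364935  0.178     ]
0.181 [0.64911788 0.23547701 0.181     ] [0.64781994 0.2363886  0.181     ]
lo [0.64838451 0.23588305 0.08      ]
lipcorner [0.65481966 0.2496558  0.228     ] [0.65513844 0.25040314 0.228     ] [0.65553921 0.25270516 0.228     ]
yaw 109.19037024865389
[186 361 633 361] 7.88 [ 0.502 -0.054] [0.961 0.009]
[144 311 333 311] 7.89 [ 0.459 -0.001] [0.645 0.025]
[238 278 535 278] 7.89 [0.549 0.048] [0.832 0.087]
[495 247 614 247] 7.89 [0.785 0.113] [0.896 0.129]
[ 87 128 388  73] 17.75 [0.411 0.172] [0.657 0.251]
[178 117 374  82] 17.58 [0.488 0.192] [0.647 0.243]
[559 244 628  42] 90.03 [0.844 0.125] [0.844 0.301]
[529 245 592  45] 90.14 [0.816 0.12 ] [0.816 0.295]
[365 311 507 311] 7.89 [0.676 0.029] [0.815 0.048]
[533 339 639 339] 7.89 [0.85  0.021] [0.957 0.035]
[ 37   0  82 128] -72.37 [0.377 0.266] [0.407 0.172]
[563 173 601  55] 90.24 [0.826 0.19 ] [0.826 0.288]
[403 277 443 151] 85.1 [0.706 0.071] [0.717 0.195]
[102 124 339  81] 17.68 [0.424 0.177] [0.619 0.239]
[ 44   0  88 127] -72.39 [0.382 0.267] [0.412 0.173]
[491 277 530 174] 85.76 [0.79  0.083] [0.797 0.185]
[464 269 501 163] 85.97 [0.762 0.087] [0.769 0.191]
[443 250 474 158] 85.43 [0.738 0.104] [0.745 0.193]
[461 266 498 162] 85.47 [0.758 0.09 ] [0.767 0.192]
[485 275 524 169] 86.01 [0.784 0.084] [0.791 0.189]
[539 246 594  76] 90.14 [0.826 0.12 ] [0.826 0.272]
rot [-0.0, 0.0, 109.95] pos [-0.4238, -0.2208, -0.0495] rows>= 15.4
```

Request:
arm_command --delta_rot '[[0, 0, 50], [0, 0, 50], [0, 0, 50], [0, 0, 50], [0, 0, 50], [0, 0, 50], [0, 0, 50], [0, 0, 50]]' --delta_pos '[[-0.25, -0.12, -0.05], [-0.25, -0.12, -0.05], [-0.25, -0.12, -0.05], [-0.25, -0.12, -0.05], [-0.25, -0.12, -0.05], [-0.25, -0.12, -0.05], [-0.25, -0.12, -0.05], [-0.25, -0.12, -0.05]]' --gripper '[-1, -1, -1, -1, -1, -1, -1, -1]'

```text
time: 6.42
position: [0.5352, -0.1198, 0.4221]
tool_rot: [0.916, 0.402, -0.0, 0.002]
ft_force: [1.1, 1.1, 0.5]
grip_width: 0.0871
grip_force: 0.0
```

```bash
python3 - <<'E'
from h import *
st();delta([.44,-.37,.42],down(-12))
E
```

```text
t 6.42 p [ 0.5352 -0.1198  0.4221] yaw 47.36 z [ 0.002  -0.0046 -1.    ] F [1.1 1.1 0.5] M [-0.04  0.08  0.02] w 0.0871 g 0.0 q [-0.42  0.25  1.33 -0.    1.56  0.32]
rot [0.3, -0.03, 59.36] pos [-0.2486, 0.0994, 0.0031] rows>= 8.3
```

Request:
arm_command --delta_rot '[[0, 0, 59.4], [0, 0, 59.4], [0, 0, 59.4], [0, 0, 59.4], [0, 0, 59.4], [0, 0, 59.4], [0, 0, 59.4], [0, 0, 59.4], [0, 0, 59.4], [0, 0, 59.4], [0, 0, 59.4], [0, 0, 59.4]]' --delta_pos '[[-0.249, 0.1, 0], [-0.249, 0.1, 0], [-0.249, 0.1, 0], [-0.249, 0.1, 0], [-0.249, 0.1, 0], [-0.249, 0.1, 0], [-0.249, 0.1, 0], [-0.249, 0.1, 0], [-0.249, 0.1, 0], [-0.249, 0.1, 0], [-0.249, 0.1, 0], [-0.249, 0.1, 0]]' --gripper '[-1, -1, -1, -1, -1, -1, -1, -1, -1, -1, -1, -1]'

```text
time: 7.42
position: [0.4441, -0.3654, 0.4206]
tool_rot: [0.995, -0.098, 0.0, -0.0]
ft_force: [-0.8, 1.0, 0.0]
grip_width: 0.087
grip_force: 0.0
```

```bash
python3 - <<'E'
from h import *
st();c=cam("wrist");np.save("pics/w5.npy",c,allow_pickle=True)
st();cv2.imwrite("pics/w5.png",c["pixels"])
E
```

```text
t 7.42 p [ 0.4441 -0.3654  0.4206] yaw -11.29 z [ 1.e-04  1.e-04 -1.e+00] F [-0.8  1.   0. ] M [ 0.04  0.21 -0.01] w 0.087 g 0.0 q [-0.88  0.3   1.27  0.    1.58  0.89]
t 7.47 p [ 0.4441 -0.3654  0.4206] yaw -11.29 z [ 1.e-04  0.e+00 -1.e+00] F [-0.8 -0.   0.4] M [-0.    0.18 -0.01] w 0.0868 g 0.0 q [-0.88  0.3   1.27  0.    1.58  0.89]
```

View pics/w5.png

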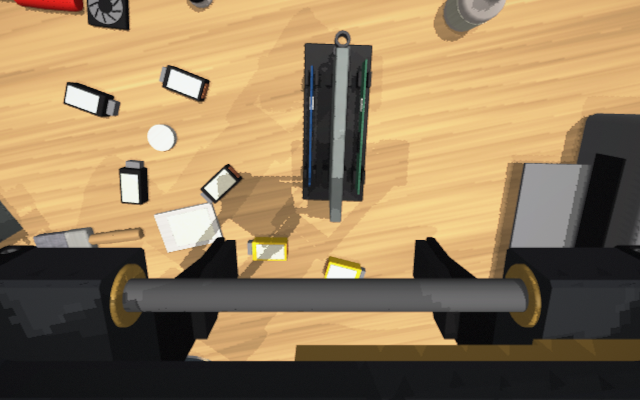

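```bash
python3 - <<'E'
from h import *
c=np.load("pics/w5.npy",allow_pickle=True).item();im=c["pixels"]
g=cv2.cvtColor(im,cv2.COLOR_BGR2GRAY)
for v in (60,80,110,140,170,200,215):print(v,g[v,325:355])
print(g[30:52,330:356])
E
```

```text
60 [ 57  57  57  49  39  38  38  38  49  58  67 115 157 170 170 170 169 169
 169 169 169 169 157 120  72  52  58  58  58  58]
80 [ 40  41  42  41  41  37  27  40  55  59 101 151 168 168 168 169 170 170
 170 170 170 158 111  43  52  56  45  35  36  35]
110 [ 35  36  36  36  37  34  44  57  60 108 155 166 164 165 166 166 167 168
 168 164 135  78  53  59  59  60  57  52  51  45]
140 [ 41  41  40  38  33  46  58  73 118 151 158 158 159 159 159 160 161 161
 154 112  48  45  44  45  44  45  44  44  38  29]
170 [ 22  24  22  20  42  58  74 118 152 158 158 159 160 160 160 161 160 151
 105  26  25  31  31  27  28  24  15  13  19  23]
200 [ 82  82  82  82  74  71  91 100 100 100 100 100  99 100 100  97  85  84
  94  96  96  86  72  72  72  73  73  73  66  58]
215 [144 144 144 144 120  95 116 125 124 124 124 124 125 124 123 112 154 193
 193 194 195 197 189 179 180 181 182 182 183 184]
[[209 209 204 200 199 197 194 192 186 178 171 144 116 138 163 175 182 189
  192 192 192 192 192 191 191 191]
 [202 199 192 190 187 186 183 177 152 116 100  96  97  96  93  94 129 168
  186 192 190 190 190 190 190 
[... 1485 characters left out ...]
91  91  75
   56  56  53  50  49  49  49  48]
 [ 59  59  59  60  68  62  38  32  51  72  80  86  88  86  80  72  63  71
   88  87  72  64  64  65  67  67]
 [ 60  60  59  64  82  81  64  74  84  86  88  92  96  93  86  79  81  96
  109 100  77  65  64  65  64  64]
 [ 59  59  58  73  90  78  93 134 152 158 156 154 153 153 150 149 149 139
  115  94  76  64  64  64  63  64]
 [ 60  59  57  74  90  70  97 147 164 166 166 166 166 166 166 165 165 158
  124  83  70  61  63  64  64  63]
 [ 59  59  60  77  86  67  98 148 165 166 165 166 166 167 167 169 170 162
  125  82  65  59  61  63  63  64]
 [ 60  60  59  77  91  73 100 150 166 166 165 167 166 167 167 168 170 161
  123  80  64  58  58  61  64  63]]
```

```bash
python3 - <<'E'
from h import *
c=np.load("pics/w5.npy",allow_pickle=True).item()
A=onz(c,342.4,60,.165);B=onz(c,337.5,170,.165);d=(A-B)[:2];d/=np.linalg.norm(d)
yaw=np.degrees(np.arctan2(d[1],d[0]));print(A,B,"dir to knuckle",yaw)
e1=onz(c,342.8,47.5,.165);e2=onz(c,335.5,222,.165);print(e1,e2,np.linalg.norm(e1-e2))
k=onz(c,342.4,38.5,.154);print("knuckle",k)
# centre: project along line
m=k[:2]-.110*d; print("gate centre by knuckle",m,"by edge",e1[:2]-.1*d, "line", B[:2]+d*np.dot(m-B[:2],d))
p=[.5*(m+e1[:2]-.1*d)[0],(m)[1]]
p=B[:2]+d*np.dot(m-B[:2],d)
print("target",p); delta([*p,.25],down(yaw))
E
```

```text
[ 0.55317337 -0.40741236  0.165     ] [ 0.43515659 -0.37955346  0.165     ] dir to knuckle -13.2820302237932
[ 0.56545595 -0.41013846  0.165     ] [ 0.3720013  -0.36504394  0.165     ] 0.1986409166801677
knuckle [ 0.57582144 -0.4121577   0.154     ]
gate centre by knuckle [ 0.46876383 -0.38688581] by edge [ 0.46813085 -0.38716401] line [ 0.46862946 -0.38745502]
target [ 0.46862946 -0.38745502]
rot [-0.0, -0.01, 1.99] pos [0.0283, 0.0169, 0.1706] rows>= 4.2
```

Request:
arm_command --delta_rot '[[0, 0, 2], [0, 0, 2], [0, 0, 2], [0, 0, 2], [0, 0, 2], [0, 0, 2], [0, 0, 2], [0, 0, 2], [0, 0, 2], [0, 0, 2], [0, 0, 2]]' --delta_pos '[[0.028, 0.017, 0.03], [0.028, 0.017, 0.07], [0.028, 0.017, 0.11], [0.028, 0.017, 0.15], [0.028, 0.017, 0.19], [0.028, 0.017, 0.22], [0.028, 0.017, 0.25], [0.028, 0.017, 0.28], [0.028, 0.017, 0.293], [0.028, 0.017, 0.293], [0.028, 0.017, 0.293]]' --gripper '[-1, -1, -1, -1, -1, -1, -1, -1, -1, -1, -1]'

```text
time: 8.38
position: [0.4681, -0.3877, 0.1271]
tool_rot: [0.993, -0.116, -0.0, -0.0]
ft_force: [0.3, -0.7, 0.1]
grip_width: 0.0867
grip_force: 0.0
```

Request:
arm_command --delta_rot '[[0, 0, 0], [0, 0, 0], [0, 0, 0], [0, 0, 0], [0, 0, 0], [0, 0, 0], [0, 0, 0], [0, 0, 0], [0, 0, 0], [0, 0, 0]]' --delta_pos '[[0, 0, 0], [0, 0, 0], [0, 0, 0], [0, 0, 0], [0, 0, 0], [0, 0, 0], [0, 0, 0], [0, 0, 0], [0, 0, 0], [0, 0, 0]]' --gripper '[0.6, 0.7, 0.8, 0.9, 1, 1, 1, 1, 1, 1]' --grip_force 40

```text
time: 9.22
position: [0.4678, -0.3882, 0.1275]
tool_rot: [0.993, -0.117, -0.0, -0.0]
ft_force: [-0.8, -0.3, -0.2]
grip_width: 0.0284
grip_force: 0.0
```

Request:
arm_command --delta_rot '[[0, 0, 0], [0, 0, 0], [0, 0, 0], [0, 0, 0], [0, 0, 0], [0, 0, 0], [0, 0, 0]]' --delta_pos '[[0, 0, 0], [0, 0, 0], [0, 0, 0], [0, 0, 0], [0, 0, 0], [0, 0, 0], [0, 0, 0]]' --gripper '[1, 1, 1, 1, 1, 1, 1]' --grip_force 40

```text
time: 9.8
position: [0.4678, -0.3882, 0.1274]
tool_rot: [0.993, -0.117, -0.0, -0.0]
ft_force: [0.1, 0.2, -0.7]
grip_width: 0.0137
grip_force: 39.9
```

Request:
arm_command --delta_rot '[[0, 0, 0], [0, 0, 0], [0, 0, 0], [0, 0, 0], [0, 0, 0], [0, 0, 0], [0, 0, 0], [0, 0, 0], [0, 0, 0], [0, 0, 0]]' --delta_pos '[[0, 0, -0.01], [0, 0, -0.03], [0, 0, -0.05], [0, 0, -0.07], [0, 0, -0.1], [0, 0, -0.13], [0, 0, -0.16], [0, 0, -0.18], [0, 0, -0.19], [0, 0, -0.19]]' --gripper '[1, 1, 1, 1, 1, 1, 1, 1, 1, 1]'

```text
time: 10.63
position: [0.4686, -0.3889, 0.3205]
tool_rot: [0.993, -0.117, 0.002, 0.002]
ft_force: [1.0, 0.6, -1.9]
grip_width: 0.0137
grip_force: 40.0
```

```bash
python3 - <<'E'
from h import *
st()
c=cam("wrist");np.save("pics/w6.npy",c,allow_pickle=True);cv2.imwrite("pics/w6.png",c["pixels"])
cv2.imwrite("pics/w6c.png",cv2.resize(c["pixels"][0:300,170:490],None,fx=2,fy=2,interpolation=cv2.INTER_CUBIC))
E
```

```text
t 10.63 p [ 0.4686 -0.3889  0.3205] yaw -13.39 z [ 0.0035 -0.0041 -1.    ] F [ 1.   0.6 -1.9] M [-0.03  0.16 -0.01] w 0.0137 g 40.0 q [-0.88  0.41  1.35  0.    1.37  0.93]
```

View pics/w6c.png

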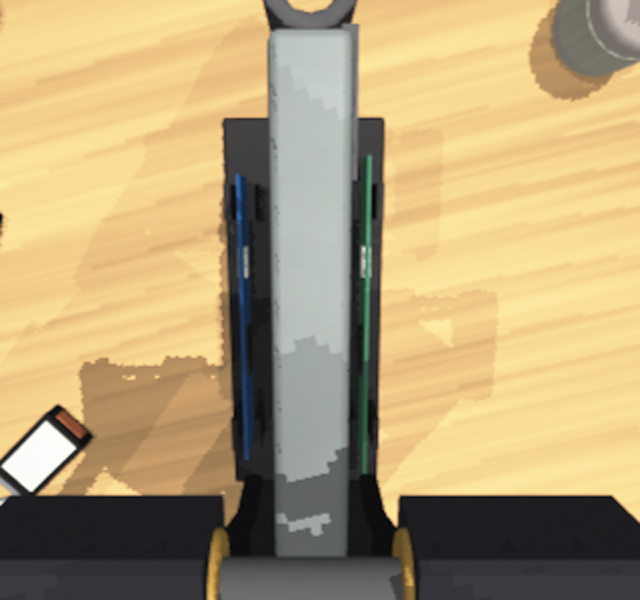

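```bash
python3 - <<'E'
from h import *
c=np.load("pics/w6.npy",allow_pickle=True).item()
g=cv2.cvtColor(c["pixels"],cv2.COLOR_BGR2GRAY)
t=cam("wrist");T=dict(t);T["pose"]=t["mount"]
for v in(20,60,120,160):
    r=g[v,295:365].astype(int);print(v,r[:30],r[35:60])
print(g[0:20,300:350:2])
for u,v,z in[(326.5,14,-.0375)]: print(onz(T,u,v,z))
E
```

```text
20 [197 198 199 200 201 200 202 202 170 126 144 155 170 181 190 194 194 194
 194 195 195 195 195 195 195 196 196 197 197 197] [198 198 199 199 199 199 200 199 200 200 201 195 186 175 164 145 116 110
 123 178 212 211 211 211 211]
60 [ 64  65  64  63  64  65  65  65  65  87 125 148 154 166 181 187 187 187
 187 188 188 189 189 189 189 188 189 190 189 190] [190 190 191 191 191 191 191 192 192 194 193 187 176 166 155 131 114 121
 108  83  68  68  69  69  69]
120 [ 27  34  41  42  42  42  42  42  41  47  86 130 152 163 175 186 189 188
 189 190 190 190 190 190 190 191 191 191 192 192] [194 195 195 195 195 196 196 195 194 193 191 183 170 161 138  88  31  27
  36  46  49  50  61 118 134]
160 [ 32  25  26  24  26  25  24  25  29  33  50 101 138 147 156 175 185 186
 186 188 189 188 189 190 190 189 189 189 189 190] [192 191 192 192 193 192 192 193 192 193 188 176 166 152 115  59  32  29
  31  41  48  49  93 120  94]
[[203  73 106 111 113 111 101 195 218 215 213 210 210 209 212 213 215 215
  134 105 110 109 109 104 130]
 [218  64 103 110 113 113 110 160 214 211 209 209 212 213 215 215 214 206
  1
[... 1256 characters left out ...]

   54  53  71 122 122 122 122]
 [189 192 157  42  86 102 109 107 109 111 116 118 120 120 118 118 113 103
  104 108 114 124 123 123 122]
 [190 191 167  90 149 163 164 164 164 163 164 165 165 165 164 164 163 164
  164 164 163 148 128 123 123]
 [192 193 175 151 160 168 168 168 167 167 169 169 169 169 170 170 170 170
  170 171 171 163 150 120 122]
 [194 194 169 151 168 177 177 177 177 177 177 178 178 178 179 179 179 180
  180 180 180 172 156 112 123]
 [195 196 168 154 177 184 186 186 186 185 186 187 187 188 188 188 189 189
  189 190 190 181 159 120 123]
 [198 199 149 155 181 192 193 193 194 194 194 196 196 196 197 197 196 197
  197 197 199 185 162 119 123]]
[ 0.10003741  0.00129546 -0.0375    ]
```

```bash
cat >> h.py <<'E'
PIN=np.array([.6482,.2363]);BY=107.65
bx=np.array([np.cos(np.radians(BY)),np.sin(np.radians(BY))]);by=np.array([-bx[1],bx[0]])
ORG=PIN+.132*bx+.118*by
def binp(x,y): return ORG+x*bx+y*by
KN=np.array([.110,-.001,0])
def tcp_for(kxy,yaw,z): 
    R=down(yaw);return np.array([*(np.array(kxy)-(R@KN)[:2]),z])
E
python3 - <<'E'
from h import *
t=cam("wrist");T=dict(t);T["pose"]=t["mount"]
k=onz(T,325,5.7,-.0265);print("knuckle tool",k+[.0055,0,0],onz(T,325,90,-.0375))
p=tcp_for(PIN-.09*bx,98,.32);print(p);delta(p,down(98));print(binp(0,0))
E
```

```text
knuckle tool [ 0.11034636  0.00083625 -0.0265    ] [ 0.07735146  0.00081857 -0.0375    ]
[0.69178745 0.04174631 0.32      ]
rot [-0.29, -0.01, -111.4] pos [0.1193, -0.4693, -0.0036] rows>= 15.6
[0.49573207 0.3263085 ]
```

```bash
python3 - <<'E'
from h import *
for f in("w3","w4","w6"):
    c=np.load(f"pics/{f}.npy",allow_pickle=True).item();print(f,c["fx"],c["cx"],c["cy"],c["mount"].round(4).tolist())
E
```

```text
w3 359.08955414985036 325.02441533196316 201.25453188894642 [[-0.0004, -0.9617, -0.2742, 0.0744], [1.0, -0.0006, 0.0005, 0.0006], [-0.0007, -0.2742, 0.9617, -0.1614], [0.0, 0.0, 0.0, 1.0]]
w4 359.08955414985036 325.02441533196316 201.25453188894642 [[-0.0004, -0.9614, -0.275, 0.0747], [1.0, -0.0004, -0.0, -0.0009], [-0.0001, -0.275, 0.9614, -0.1614], [0.0, 0.0, 0.0, 1.0]]
w6 359.08955414985036 325.02441533196316 201.25453188894642 [[-0.0004, -0.9617, -0.274, 0.0745], [1.0, -0.0006, 0.0005, 0.0007], [-0.0006, -0.274, 0.9617, -0.1614], [0.0, 0.0, 0.0, 1.0]]
```

```bash
python3 - <<'E'
from h import *
M=[viewer.camera("wrist")["mount"] for _ in range(6)]
print(np.array([m[:3,3] for m in M]).round(5))
M=[np.load(f"pics/w{i}.npy",allow_pickle=True).item()["mount"] for i in range(1,7)]+M
for m in M[:6]:print(m[:3,3].round(5),Ro.from_matrix(m[:3,:3]).as_rotvec(degrees=True).round(3))
t=np.mean([m[:3,3] for m in M],0);R=Ro.from_matrix([m[:3,:3] for m in M]).mean().as_matrix()
for f,u,v in(("w3",249.2,94.2),("w4",367.9,90.9)):
    c=np.load(f"pics/{f}.npy",allow_pickle=True).item()
    N=np.eye(4);N[:3,:3]=R;N[:3,3]=t
    c["pose"]=c["pose"]@np.linalg.inv(c["mount"])@N
    print(f,onz(c,u,v,.179))
E
```

```text
[[ 0.07452  0.00075 -0.16143]
 [ 0.07452  0.00075 -0.16143]
 [ 0.07452  0.00075 -0.16143]
 [ 0.07452  0.00075 -0.16143]
 [ 0.07452  0.00075 -0.16143]
 [ 0.07452  0.00075 -0.16143]]
[ 0.07502 -0.00098 -0.16143] [-12.524 -12.54   89.387]
[ 0.07503 -0.00099 -0.16144] [-12.524 -12.54   89.387]
[ 0.07436  0.00058 -0.16144] [-12.52  -12.464  89.397]
[ 0.07471 -0.00088 -0.16144] [-12.534 -12.53   89.389]
[ 0.07449  0.00072 -0.16144] [-12.512 -12.461  89.397]
[ 0.07451  0.00075 -0.16144] [-12.51  -12.46   89.397]
w3 [0.64934447 0.23623023 0.179     ]
w4 [0.64932171 0.23680094 0.179     ]
```

```bash
sed -i 's/^PIN=.*;/PIN=np.array([.6493,.2365]);/; s/^KN=.*/KN=np.array([.1102,0,0])/' h.py
python3 - <<'E'
from h import *
p=tcp_for(PIN-.09*bx,98,.32);print(p);delta(p,down(98));st()
E
```

```text
[0.69192502 0.04160908 0.32      ]
rot [-0.14, -0.01, -111.4] pos [0.1186, -0.4698, -0.0032] rows>= 15.6
t 11.08 p [ 0.4676 -0.3879  0.3164] yaw -13.4 z [-0.0013  0.0016 -1.    ] F [-0.7 -0.1 -3.7] M [0.   0.16 0.01] w 0.0135 g 40.0 q [-0.88  0.42  1.36  0.    1.37  0.93]
```

Request:
arm_command --delta_rot '[[0, 0, -5], [0, 0, -11], [0, 0, -17], [0, 0, -23], [0, 0, -29], [0, 0, -35], [0, 0, -41], [0, 0, -47], [0, 0, -52], [0, 0, -55], [0, 0, -56], [0, 0, -56]]' --delta_pos '[[0.006, -0.024, 0], [0.012, -0.048, 0], [0.018, -0.072, 0], [0.024, -0.096, 0], [0.03, -0.12, 0], [0.036, -0.144, 0], [0.042, -0.168, 0], [0.048, -0.192, 0], [0.054, -0.215, 0], [0.058, -0.23, 0], [0.059, -0.235, 0], [0.059, -0.235, 0]]' --gripper '[1, 1, 1, 1, 1, 1, 1, 1, 1, 1, 1, 1]'

```text
time: 12.08
position: [0.58, -0.1721, 0.3172]
tool_rot: [0.931, 0.364, -0.0, -0.0]
ft_force: [0.0, 0.2, -2.9]
grip_width: 0.0135
grip_force: 40.0
```

```bash
python3 - <<'E'
from h import *
p=tcp_for(PIN-.09*bx,98,.32);delta(p,down(98));st()
E
```

```text
rot [-0.04, -0.0, -55.3] pos [0.2272, -0.0811, -0.0028] rows>= 7.7
t 12.08 p [ 0.58   -0.1721  0.3172] yaw 42.7 z [-6.e-04  2.e-04 -1.e+00] F [ 0.   0.2 -2.9] M [-0.19  0.16  0.01] w 0.0135 g 40.0 q [-0.47  0.41  1.36 -0.    1.37  0.35]
```

Request:
arm_command --delta_rot '[[0, 0, -6], [0, 0, -12], [0, 0, -18], [0, 0, -24], [0, 0, -30], [0, 0, -36], [0, 0, -42], [0, 0, -48], [0, 0, -53], [0, 0, -55.3], [0, 0, -55.3], [0, 0, -55.3]]' --delta_pos '[[0.025, -0.009, 0], [0.05, -0.018, 0], [0.075, -0.027, 0], [0.1, -0.036, 0], [0.125, -0.045, 0], [0.15, -0.054, 0], [0.175, -0.063, 0], [0.2, -0.072, 0], [0.22, -0.078, 0], [0.227, -0.081, 0], [0.227, -0.081, 0], [0.227, -0.081, 0]]' --gripper '[1, 1, 1, 1, 1, 1, 1, 1, 1, 1, 1, 1]'

```text
time: 13.08
position: [0.6918, 0.0388, 0.3169]
tool_rot: [0.658, 0.753, -0.001, -0.0]
ft_force: [-0.6, -1.0, -3.1]
grip_width: 0.0138
grip_force: 40.0
```

```bash
python3 - <<'E'
from h import *
st()
p=tcp_for(PIN-.07*bx,98,.2015);delta(p,down(98))
p=tcp_for(PIN,98,.2015);delta(p,down(98))
c=cam("wrist");print(c["mount"][:3,3])
E
```

```text
t 13.08 p [0.6918 0.0388 0.3169] yaw 97.76 z [-0.0014 -0.0012 -1.    ] F [-0.6 -1.  -3.1] M [-0.09  0.09  0.01] w 0.0138 g 40.0 q [-0.1   0.55  1.13 -0.    1.47 -0.24]
rot [-0.09, 0.06, -0.24] pos [0.0226, -0.0027, 0.1154] rows>= 2.8
rot [-0.09, 0.06, -0.24] pos [0.0916, -0.0147, 0.1153] rows>= 3.5
[ 0.07471212 -0.00088093 -0.16143332]
```

Lower in front of the bin, then settle.

Request:
arm_command --delta_rot '[[0, 0, -0.2], [0, 0, -0.2], [0, 0, -0.2], [0, 0, -0.2], [0, 0, -0.2], [0, 0, -0.2], [0, 0, -0.2], [0, 0, -0.2]]' --delta_pos '[[0.005, 0, 0.02], [0.01, -0.001, 0.045], [0.015, -0.002, 0.07], [0.02, -0.002, 0.095], [0.0226, -0.0027, 0.11], [0.0226, -0.0027, 0.1154], [0.0226, -0.0027, 0.1154], [0.0226, -0.0027, 0.1154]]' --gripper '[1, 1, 1, 1, 1, 1, 1, 1]'

```text
time: 13.8
position: [0.6869, 0.0607, 0.203]
tool_rot: [0.656, 0.755, 0.0, 0.001]
ft_force: [0.3, 0.5, -2.8]
grip_width: 0.0139
grip_force: 40.0
```

```bash
python3 - <<'E'
from h import *
st()
p=tcp_for(PIN,98,.2015);delta(p,down(98))
c=cam("wrist");np.save("pics/w7.npy",c,allow_pickle=True)
cv2.imwrite("pics/w7c.png",cv2.resize(c["pixels"][0:120,230:430],None,fx=3,fy=3,interpolation=cv2.INTER_CUBIC))
E
```

```text
t 13.8 p [0.6869 0.0607 0.203 ] yaw 97.99 z [ 1.5e-03 -6.0e-04 -1.0e+00] F [ 0.3  0.5 -2.8] M [-0.14  0.03  0.  ] w 0.0139 g 40.0 q [-0.07  0.64  1.28 -0.    1.23 -0.21]
rot [0.08, 0.04, -0.01] pos [0.0691, -0.0128, 0.0015] rows>= 1.7
```

View pics/w7c.png

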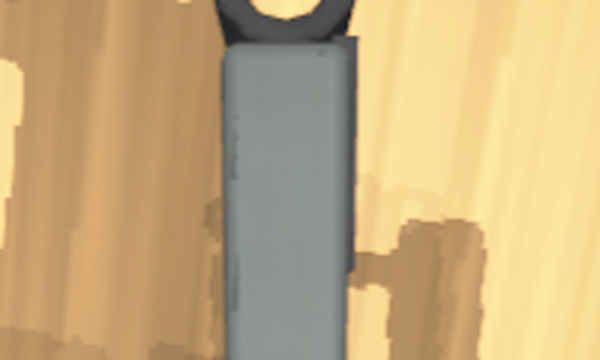

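Request:
arm_command --delta_rot '[[0, 0, 0], [0, 0, 0], [0, 0, 0], [0, 0, 0], [0, 0, 0], [0, 0, 0], [0, 0, 0], [0, 0, 0], [0, 0, 0]]' --delta_pos '[[0.012, -0.002, 0.001], [0.024, -0.0045, 0.001], [0.036, -0.0065, 0.0015], [0.048, -0.009, 0.0015], [0.058, -0.011, 0.0015], [0.065, -0.012, 0.0015], [0.0691, -0.0128, 0.0015], [0.0691, -0.0128, 0.0015], [0.0691, -0.0128, 0.0015]]' --gripper '[1, 1, 1, 1, 1, 1, 1, 1, 1]'

```text
time: 14.6
position: [0.6638, 0.1289, 0.2007]
tool_rot: [0.655, 0.755, 0.0, -0.0]
ft_force: [-0.6, 0.5, -3.7]
grip_width: 0.0139
grip_force: 40.0
```

```bash
python3 - <<'E'
from h import *
st()
p=tcp_for(PIN,98,.2015);delta(p,down(98))
c=cam("wrist");np.save("pics/w8.npy",c,allow_pickle=True)
g=cv2.cvtColor(c["pixels"],cv2.COLOR_BGR2GRAY);print(g[0:12,306:344])
E
```

```text
t 14.6 p [0.6638 0.1289 0.2007] yaw 98.1 z [ 1.e-04  3.e-04 -1.e+00] F [-0.6  0.5 -3.7] M [-0.1  -0.02 -0.06] w 0.0139 g 40.0 q [ 0.03  0.62  1.32  0.    1.21 -0.11]
rot [0.01, -0.02, 0.1] pos [-0.0016, 0.0006, -0.0008] rows>= 0.0
[[82 82 81 80 80 78 71 66 67 68 68 67 67 67 68 68 67 67 68 67 67 68 67 67
  66 66 67 65 76 81 70 71 77 78 80 80 80 79]
 [81 81 82 82 80 80 78 74 69 68 68 67 67 68 67 67 68 67 68 66 66 66 66 65
  63 63 61 60 72 76 66 73 78 79 80 79 80 78]
 [79 81 82 82 82 81 80 78 74 69 67 68 67 67 67 66 66 65 64 64 63 61 60 59
  59 59 58 58 62 65 71 77 79 80 79 80 79 78]
 [77 79 81 82 82 81 81 79 78 73 68 66 65 64 63 61 60 58 59 59 59 59 58 58
  59 58 59 61 69 72 73 79 80 80 80 79 79 76]
 [73 76 79 81 81 82 82 81 81 78 73 67 64 62 60 58 58 58 59 59 58 57 59 59
  62 60 63 72 76 78 79 80 80 80 79 77 77 73]
 [60 68 76 80 81 82 82 82 82 80 78 78 76 74 70 63 61 61 58 61 62 60 61 63
  68 74 75 76 77 79 80 80 80 80 79 77 74 68]
 [49 57 67 76 80 81 81 82 82 81 81 80 79 79 78 77 74 69 62 70 71 71 75 71
  71 76 76 77 78 78 79 80 81 79 76 73 69 55]
 [41 49 59 69 77 80 81 82 82 83 83 82 81 81 79 79 77 78 76 76 76 76 76 77
  76 77 77 78 78 79 79 80 79 77 73 66 57 43]
 [40 41 50 61 72 79 80 81 82 82 83 84 83 82 81 80 80 80 79 78 79 78 79 78
  77 78 79 78 78 78 78 79 77 76 71 59 43 38]
 [39 39 43 58 71 76 79 80 81 82 82 83 83 84 83 82 81 81 80 81 80 79 80 80
  80 80 79 79 79 78 78 77 75 72 61 44 39 38]
 [40 41 40 45 60 73 77 78 80 80 81 82 83 84 84 83 82 82 81 82 82 80 81 80
  79 80 79 79 78 78 76 75 71 61 47 39 39 38]
 [40 40 41 40 47 61 71 76 76 77 78 80 82 83 83 84 84 84 82 82 82 83 82 81
  80 80 77 74 74 74 72 70 62 47 43 51 55 55]]
```

Request:
arm_command --delta_rot '[[0, 0, 0], [0, 0, 0], [0, 0, 0], [0, 0, 0], [0, 0, 0], [0, 0, 0]]' --delta_pos '[[-0.0016, 0.0006, 0], [-0.0016, 0.0006, 0], [-0.0016, 0.0006, 0.005], [-0.0016, 0.0006, 0.011], [-0.0016, 0.0006, 0.017], [-0.0016, 0.0006, 0.019]]' --gripper '[1, 1, 1, 1, 1, 1]'

```text
time: 15.15
position: [0.6636, 0.127, 0.1797]
tool_rot: [0.656, 0.755, -0.001, -0.001]
ft_force: [0.1, -0.0, -3.3]
grip_width: 0.0136
grip_force: 40.0
```

Request:
arm_command --delta_rot '[[0, 0, 0], [0, 0, 0], [0, 0, 0]]' --delta_pos '[[0, 0, 0], [0, 0, 0], [0, 0, 0]]' --gripper '[1, 1, 1]'

```text
time: 15.4
position: [0.6649, 0.1272, 0.1818]
tool_rot: [0.655, 0.755, 0.0, 0.0]
ft_force: [-0.5, -0.2, -3.1]
grip_width: 0.0138
grip_force: 40.0
```

```bash
python3 - <<'E'
from h import *
st()
p=tcp_for(PIN,98,.181);delta(p,down(98))
E
```

```text
t 15.4 p [0.6649 0.1272 0.1818] yaw 98.1 z [ 4.e-04  0.e+00 -1.e+00] F [-0.5 -0.2 -3.1] M [-0.06  0.05 -0.02] w 0.0138 g 40.0 q [ 0.02  0.64  1.33  0.    1.17 -0.12]
rot [0.03, 0.0, 0.1] pos [0.0002, -0.0002, 0.0008] rows>= 0.0
```

Aligned to 0.3 mm. Lower slowly.

Request:
arm_command --delta_rot '[[0, 0, 0], [0, 0, 0], [0, 0, 0], [0, 0, 0], [0, 0, 0], [0, 0, 0], [0, 0, 0], [0, 0, 0]]' --delta_pos '[[0, 0, 0.001], [0, 0, 0.002], [0, 0, 0.003], [0, 0, 0.004], [0, 0, 0.005], [0, 0, 0.006], [0, 0, 0.007], [0, 0, 0.008]]' --gripper '[1, 1, 1, 1, 1, 1, 1, 1]'

```text
time: 16.07
position: [0.6646, 0.1271, 0.1735]
tool_rot: [0.655, 0.755, -0.0, -0.0]
ft_force: [0.8, 0.2, -3.8]
grip_width: 0.0138
grip_force: 40.0
```

```bash
python3 - <<'E'
from h import *
st()
E
```

```text
t 16.07 p [0.6646 0.1271 0.1735] yaw 98.1 z [-1.e-04 -0.e+00 -1.e+00] F [ 0.8  0.2 -3.8] M [-0.09  0.05 -0.01] w 0.0138 g 40.0 q [ 0.02  0.65  1.34 -0.    1.15 -0.12]
```

Request:
arm_command --delta_rot '[[0, 0, 0], [0, 0, 0], [0, 0, 0], [0, 0, 0], [0, 0, 0], [0, 0, 0]]' --delta_pos '[[0, 0, 0.001], [0, 0, 0.002], [0, 0, 0.003], [0, 0, 0.004], [0, 0, 0.005], [0, 0, 0.006]]' --gripper '[1, 1, 1, 1, 1, 1]'

```text
time: 16.57
position: [0.6646, 0.1271, 0.1675]
tool_rot: [0.655, 0.755, -0.0, 0.0]
ft_force: [-0.9, -0.2, -2.5]
grip_width: 0.014
grip_force: 40.0
```

Request:
arm_command --delta_rot '[[0, 0, 0], [0, 0, 0], [0, 0, 0], [0, 0, 0], [0, 0, 0], [0, 0, 0], [0, 0, 0]]' --delta_pos '[[0, 0, 0.001], [0, 0, 0.002], [0, 0, 0.003], [0, 0, 0.004], [0, 0, 0.005], [0, 0, 0.006], [0, 0, 0.006]]' --gripper '[1, 1, 1, 1, 1, 1, 1]'

```text
time: 17.15
position: [0.6645, 0.1271, 0.1614]
tool_rot: [0.655, 0.755, -0.0, -0.0]
ft_force: [0.1, -0.2, -3.7]
grip_width: 0.0137
grip_force: 40.0
```

```bash
python3 - <<'E'
from h import *
st()
E
```

```text
t 17.15 p [0.6645 0.1271 0.1614] yaw 98.1 z [-5.e-04 -0.e+00 -1.e+00] F [ 0.1 -0.2 -3.7] M [-0.07  0.04  0.06] w 0.0137 g 40.0 q [ 0.02  0.66  1.35 -0.    1.13 -0.12]
```

Request:
arm_command --delta_rot '[[0, 0, 0], [0, 0, 0], [0, 0, 0], [0, 0, 0]]' --delta_pos '[[0, 0, 0.0005], [0, 0, 0.001], [0, 0, 0.0015], [0, 0, 0.0015]]' --gripper '[1, 1, 1, 1]'

```text
time: 17.48
position: [0.6647, 0.1271, 0.1604]
tool_rot: [0.655, 0.755, 0.0, 0.0]
ft_force: [-0.2, -0.1, -2.3]
grip_width: 0.0138
grip_force: 40.0
```

Request:
arm_command --delta_rot '[[0, 0, 0], [0, 0, 0], [0, 0, 0], [0, 0, 0]]' --delta_pos '[[0, 0, 0.0005], [0, 0, 0.001], [0, 0, 0.001], [0, 0, 0.001]]' --gripper '[1, 1, 1, 1]'

```text
time: 17.82
position: [0.665, 0.1271, 0.1599]
tool_rot: [0.655, 0.755, 0.0, 0.0]
ft_force: [-0.9, -1.2, 2.2]
grip_width: 0.014
grip_force: 40.0
```

```bash
python3 - <<'E'
from h import *
st()
c=cam("scene");p=proj(c,[.66,.2,.15]);print(p)
u,v=p.astype(int);cv2.imwrite("pics/s1.png",cv2.resize(c["pixels"][v-70:v+60,u-80:u+80],None,fx=4.5,fy=4.5,interpolation=cv2.INTER_CUBIC))
E
```

```text
t 17.82 p [0.665  0.1271 0.1599] yaw 98.09 z [ 1.e-03  2.e-04 -1.e+00] F [-0.9 -1.2  2.2] M [0.17 0.22 0.07] w 0.014 g 40.0 q [ 0.02  0.67  1.35  0.    1.13 -0.12]
[444.03875287 201.16196402]
```

View pics/s1.png

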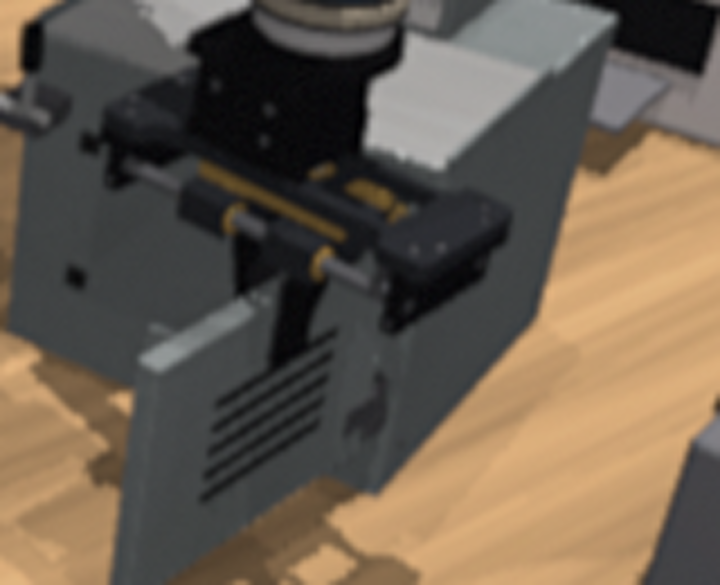

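Request:
arm_command --delta_rot '[[0, 0, 0], [0, 0, 0], [0, 0, 0], [0, 0, 0], [0, 0, 0], [0, 0, 0], [0, 0, 0], [0, 0, 0], [0, 0, 0], [0, 0, 0], [0, 0, 0], [0, 0, 0]]' --delta_pos '[[0, 0, 0], [0, 0, 0], [0, 0, 0], [0, 0, 0], [0, 0, 0], [0, 0, -0.02], [0, 0, -0.05], [0, 0, -0.08], [0, 0, -0.11], [0, 0, -0.14], [0, 0, -0.14], [0, 0, -0.14]]' --gripper '[0.5, 0.3, 0, 0, 0, 0, 0, 0, 0, 0, 0, 0]'

```text
time: 18.87
position: [0.6659, 0.1272, 0.3019]
tool_rot: [0.655, 0.755, 0.002, 0.002]
ft_force: [-0.2, 0.8, -0.5]
grip_width: 0.0435
grip_force: 0.0
```

```bash
python3 - <<'E'
from h import *
st()
c=cam("wrist");np.save("pics/w9.npy",c,allow_pickle=True)
cv2.imwrite("pics/w9c.png",cv2.resize(c["pixels"][0:290,170:490],None,fx=2,fy=2,interpolation=cv2.INTER_CUBIC))
E
```

```text
t 18.87 p [0.6659 0.1272 0.3019] yaw 98.1 z [ 5.7e-03  1.0e-04 -1.0e+00] F [-0.2  0.8 -0.5] M [-0.08  0.1   0.02] w 0.0435 g 0.0 q [ 0.02  0.53  1.2  -0.    1.41 -0.12]
```

View pics/w9c.png

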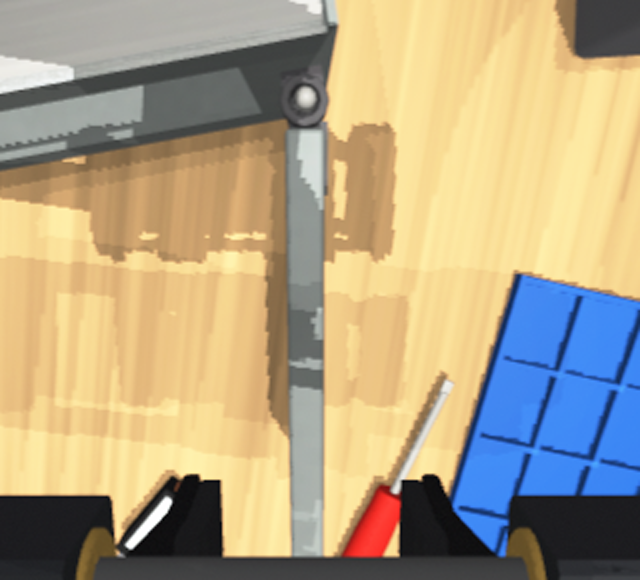

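```bash
cat > push.py <<'E'
from h import *
def P(a,r=.12,extra=0,yaw=98):
    n=np.radians(BY+180+a);g=np.radians(BY-270+a+180+180)
    g=np.radians(BY+90+a)
    ph=n-np.radians(yaw);h=.0095*abs(np.cos(ph))+.015*abs(np.sin(ph))
    return PIN+r*np.array([np.cos(g),np.sin(g)])+(.007+h+extra)*np.array([np.cos(n),np.sin(n)])
if __name__=="__main__":
    st();s=np.array([*P(80,extra=.02),.178]);delta([*s[:2],.30],down(98));delta(s,down(98))
    R=down(98)
    for a,e in((80,0),(72,0),(64,0),(56,0),(48,0),(40,0),(33,0),(26,0),(20,0),(14,0),(9,0),(5,0),(2,0),(0,0),(0,-.002)):
        d=R.T@(np.array([*P(a,extra=e),.178])-s);print(a,d.round(4).tolist())
E
python3 push.py
```

```text
t 18.92 p [0.6646 0.1272 0.2996] yaw 98.1 z [ 0.001 -0.    -1.   ] F [ 0.  -0.4 -0.8] M [-0.05  0.01  0.04] w 0.0434 g 0.0 q [ 0.02  0.53  1.2  -0.    1.41 -0.12]
rot [0.05, 0.01, 0.1] pos [-0.0099, 0.0414, -0.0004] rows>= 1.0
rot [0.05, 0.01, 0.1] pos [-0.0099, 0.0413, 0.1216] rows>= 3.1
80 [0.0001, -0.02, 0.0]
72 [-0.0018, -0.0358, 0.0]
64 [-0.0017, -0.052, 0.0]
56 [0.0008, -0.0684, 0.0]
48 [0.0056, -0.0846, 0.0]
40 [0.0129, -0.1003, 0.0]
33 [0.0212, -0.1132, 0.0]
26 [0.0312, -0.1252, 0.0]
20 [0.0412, -0.1344, 0.0]
14 [0.0522, -0.1425, 0.0]
9 [0.0622, -0.1484, 0.0]
5 [0.0706, -0.1524, 0.0]
2 [0.0771, -0.1549, 0.0]
0 [0.0815, -0.1565, 0.0]
0 [0.0835, -0.1568, 0.0]
```

Request:
arm_command --delta_rot '[[0, 0, 0], [0, 0, 0], [0, 0, 0], [0, 0, 0], [0, 0, 0], [0, 0, 0], [0, 0, 0], [0, 0, 0], [0, 0, 0], [0, 0, 0], [0, 0, 0]]' --delta_pos '[[-0.01, 0.0414, 0], [-0.01, 0.0414, 0], [-0.01, 0.0414, 0], [-0.01, 0.0414, 0], [-0.01, 0.0414, 0.02], [-0.01, 0.0414, 0.05], [-0.01, 0.0414, 0.08], [-0.01, 0.0414, 0.11], [-0.01, 0.0414, 0.1216], [-0.01, 0.0414, 0.1216], [-0.01, 0.0414, 0.1216]]' --gripper '[1, 1, 1, 1, 1, 1, 1, 1, 1, 1, 1]'

```text
time: 19.83
position: [0.7069, 0.1232, 0.1779]
tool_rot: [0.655, 0.755, -0.0, -0.0]
ft_force: [0.3, -0.5, 0.5]
grip_width: 0.0004
grip_force: 0.0
```

```bash
python3 push.py|head -3
```

```text
t 19.83 p [0.7069 0.1232 0.1779] yaw 98.11 z [-3.e-04  1.e-04 -1.e+00] F [ 0.3 -0.5  0.5] M [-0.11 -0.01 -0.01] w 0.0004 g 0.0 q [ 0.02  0.7   1.22  0.    1.23 -0.12]
rot [-0.02, -0.01, 0.11] pos [-0.0001, 0.0, -0.1221] rows>= 2.9
rot [-0.02, -0.01, 0.11] pos [-0.0001, 0.0001, -0.0001] rows>= 0.0
```

Exactly in place; push along the arc.

Request:
arm_command --delta_rot '[[0, 0, 0], [0, 0, 0], [0, 0, 0], [0, 0, 0], [0, 0, 0], [0, 0, 0], [0, 0, 0], [0, 0, 0], [0, 0, 0], [0, 0, 0], [0, 0, 0], [0, 0, 0]]' --delta_pos '[[0, -0.01, 0], [0, -0.02, 0], [-0.001, -0.028, 0], [-0.0018, -0.036, 0], [-0.0018, -0.044, 0], [-0.0017, -0.052, 0], [-0.0005, -0.06, 0], [0.0008, -0.0684, 0], [0.003, -0.0765, 0], [0.0056, -0.0846, 0], [0.009, -0.0925, 0], [0.0129, -0.1003, 0]]' --gripper '[1, 1, 1, 1, 1, 1, 1, 1, 1, 1, 1, 1]'

```text
time: 20.83
position: [0.605, 0.122, 0.1775]
tool_rot: [0.655, 0.755, -0.0, -0.0]
ft_force: [0.1, 0.1, -0.7]
grip_width: 0.0003
grip_force: 0.1
```

Request:
arm_command --delta_rot '[[0, 0, 0], [0, 0, 0], [0, 0, 0], [0, 0, 0], [0, 0, 0], [0, 0, 0], [0, 0, 0], [0, 0, 0], [0, 0, 0], [0, 0, 0], [0, 0, 0]]' --delta_pos '[[0.004, -0.0065, 0], [0.0083, -0.0129, 0], [0.0183, -0.0249, 0], [0.0283, -0.0341, 0], [0.0393, -0.0422, 0], [0.0493, -0.0481, 0], [0.0577, -0.0521, 0], [0.0642, -0.0546, 0], [0.068, -0.056, 0], [0.07, -0.0565, 0], [0.07, -0.0565, 0]]' --gripper '[1, 1, 1, 1, 1, 1, 1, 1, 1, 1, 1]'

```text
time: 21.75
position: [0.5405, 0.1825, 0.1776]
tool_rot: [0.655, 0.756, -0.001, 0.001]
ft_force: [0.3, -3.4, 0.3]
grip_width: 0.0007
grip_force: 1.5
```

```bash
python3 - <<'E'
from push import *
st();print(P(0))
c=cam("wrist");np.save("pics/w10.npy",c,allow_pickle=True)
g=cv2.resize(c["pixels"][0:250,120:520],None,fx=2,fy=2,interpolation=cv2.INTER_CUBIC)
for (x,y) in((-.132,82e-3),(-.139,.082),(-.125,.082)): print(proj(c,[*binp(x,y),.198]))
cv2.imwrite("pics/w10c.png",g)
E
```

```text
t 21.75 p [0.5405 0.1825 0.1776] yaw 98.16 z [ 6.0e-04 -1.9e-03 -1.0e+00] F [ 0.3 -3.4  0.3] M [-0.61  0.04  0.02] w 0.0007 g 1.5 q [ 0.13  0.51  1.62 -0.    1.01 -0.01]
[0.54067328 0.18212455]
[137.03356952 266.81928226]
[141.98147713 281.22434688]
[131.9618468  252.05374916]
```

View pics/w10c.png

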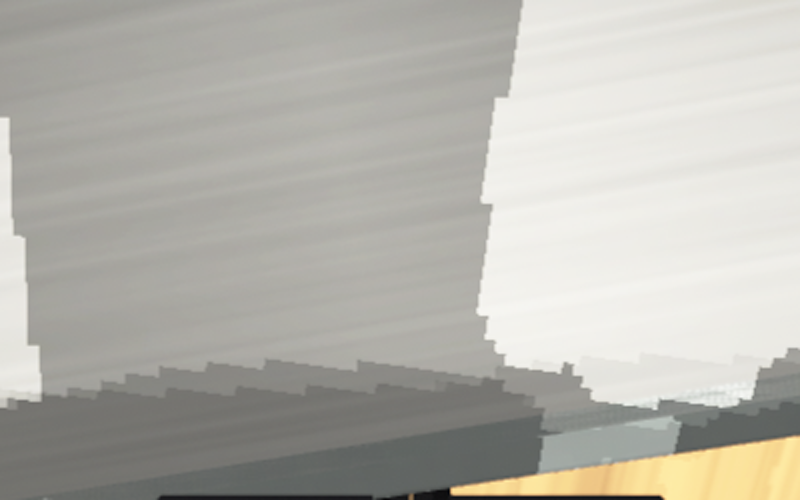

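```bash
python3 - <<'E'
from h import *
k=binp(-.147,.118);print("knob",k)
delta([*(k-.02*bx),.35],down(BY))
E
```

```text
knob [0.42895738 0.15065053]
rot [-0.0, 0.07, -9.54] pos [-0.0357, -0.1116, -0.1724] rows>= 5.0
```

Request:
arm_command --delta_rot '[[0, 0, 0], [0, 0, 0], [0, 0, 0], [0, 0, 0], [0, 0, 0], [0, 0, -9.5], [0, 0, -9.5], [0, 0, -9.5], [0, 0, -9.5], [0, 0, -9.5], [0, 0, -9.5], [0, 0, -9.5]]' --delta_pos '[[-0.015, 0, 0], [-0.036, 0, 0], [-0.036, 0, -0.04], [-0.036, 0, -0.08], [-0.036, -0.02, -0.12], [-0.036, -0.05, -0.16], [-0.036, -0.08, -0.172], [-0.036, -0.112, -0.172], [-0.036, -0.112, -0.172], [-0.036, -0.112, -0.172], [-0.036, -0.112, -0.172], [-0.036, -0.112, -0.172]]' --gripper '[1, 1, 1, 1, 1, -0.2, -0.2, -0.2, -0.2, -0.2, -0.2, -0.2]'

```text
time: 22.8
position: [0.4355, 0.1317, 0.3493]
tool_rot: [0.591, 0.807, 0.0, -0.0]
ft_force: [0.3, 0.6, 0.3]
grip_width: 0.0393
grip_force: 0.0
```

```bash
python3 - <<'E'
from h import *
st()
c=cam("wrist");np.save("pics/w11.npy",c,allow_pickle=True)
k=binp(-.147,.118);u,v=proj(c,[*k,.238]);print(u,v)
g=cv2.cvtColor(c["pixels"],cv2.COLOR_BGR2GRAY);u,v=int(u),int(v)
print(g[v-26:v+27:2,u-34:u+35:2])
# gate edge check: front edge pixel of gate top
for y in(.03,.06,.08):
    for x in(-.139,-.125):print(y,x,proj(c,[*binp(x,y),.198]).round(1))
E
```

```text
t 22.8 p [0.4355 0.1317 0.3493] yaw 107.56 z [ 3.e-04  6.e-04 -1.e+00] F [0.3 0.6 0.3] M [-0.08  0.04  0.01] w 0.0393 g 0.0 q [ 0.05  0.15  1.66  0.    1.34 -0.26]
325.5001099395425 172.48414275348262
[[146 148 140 141 176 188 192 195 189 144  54  54  54  54  67  68  71  71
   72  71  70  71  72  72  72  72  72  72 147 146  71 128 140 135 133]
 [134 142 137 166 180 188 193 193 188 150  55  55  55  54  54  55  55  67
   70  72  72  71  72  73  72  72  72  73 146 167  70 117 127 126 127]
 [145 140 121 174 185 189 194 192 187 150  66  61  55  66  62  55  54  55
   54  54  62  68  71  71  71  71  72  72 146 191 111 117 125 125 125]
 [132 138 147 176 188 190 194 190 186 159  96  96  96  95  62  55  55  55
   55  56  56  55  58  73  72  72  73  72 147 195 160 117 125 124 124]
 [128 117 176 179 189 192 194 189 186 162  89  76  74  90  90  58  56  56
   56  56  56  57  57  67  61  57  60  67 166 197 177 118  94 102 110]
 [137 140 175 170 124 114 115 113 113 112  89  89  97 101 107 107 107 103
   97  97  96  97  98  98  97  98  93  74 190 196 193 194 193 190 189]
 [132 146 160 100 106 107 107
[... 2472 characters left out ...]
0 189 213 212 217 214 203 198 188 198
  193 197 186 207 203 208 212 212 212 211 202 185 185 186 193 200 195]
 [193 191 186 184 184 188 179 181 192 202 212 212 219 219 217 211 203 206
  207 202 208 216 218 215 211 211 211 211 206 198 202 203 213 215 211]
 [194 189 185 184 185 186 178 187 191 200 212 215 220 219 215 207 203 207
  205 202 212 217 217 213 211 210 211 211 202 197 202 206 215 214 207]
 [194 188 185 183 188 182 178 190 191 200 212 216 219 217 213 203 204 207
  203 204 215 218 216 211 212 210 210 208 200 199 202 211 215 213 205]]
0.03 -0.139 [426.2 154.2]
0.03 -0.125 [427.4 138. ]
0.06 -0.139 [391.8 154.3]
0.06 -0.125 [392.6 138.1]
0.08 -0.139 [368.9 154.3]
0.08 -0.125 [369.4 138.2]
```

```bash
python3 - <<'E'
from h import *
c=np.load("pics/w11.npy",allow_pickle=True).item()
k=onz(c,331.6,172,.238);print(k,c["mount"][:3,3], "bin",(k[:2]-ORG)@bx,(k[:2]-ORG)@by)
g=cv2.cvtColor(c["pixels"],cv2.COLOR_BGR2GRAY)
for u in(369,392,410,427):print(u,g[126:170:2,u])
k2=k[:2]+.0005*-by
delta([*k2,.213],down(BY))
E
```

```text
[0.43333342 0.15243181 0.238     ] [ 0.0748679  -0.00094806 -0.16143568] bin -0.14662939294747046 0.11328987215041372
369 [168 168 165 164 165  75  76 148 206 143 142 138 124 145 166 208 214 216
 217 216 216 213]
392 [164 166 166 159 162  76  74 121 141 140 138 138 138 136 116 209 208 207
 206 203 199 198]
410 [162 163 161 167 169  75  77 125 141 140 140 139 136 134 134 218 217 216
 212 208 204 202]
427 [230 233 230 247 232  75  81 171 202 202 203 202 203 198 180 213 213 213
 213 212 209 208]
rot [-0.01, -0.03, -0.08] pos [0.0203, 0.0047, 0.1361] rows>= 3.3
```

Request:
arm_command --delta_rot '[[0, 0, 0], [0, 0, 0], [0, 0, 0], [0, 0, 0], [0, 0, 0], [0, 0, 0], [0, 0, 0], [0, 0, 0], [0, 0, 0]]' --delta_pos '[[0.02, 0.005, 0], [0.02, 0.005, 0.02], [0.02, 0.005, 0.05], [0.02, 0.005, 0.08], [0.02, 0.005, 0.11], [0.02, 0.005, 0.13], [0.02, 0.005, 0.136], [0.02, 0.005, 0.136], [0.02, 0.005, 0.136]]' --gripper '[-0.2, -0.2, -0.2, -0.2, -0.2, -0.2, -0.2, -0.2, -0.2]'

```text
time: 23.6
position: [0.4341, 0.1523, 0.2137]
tool_rot: [0.591, 0.807, 0.0, 0.0]
ft_force: [0.2, 0.5, 0.2]
grip_width: 0.052
grip_force: 0.0
```

Request:
arm_command --delta_rot '[[0, 0, 0], [0, 0, 0], [0, 0, 0], [0, 0, 0], [0, 0, 0], [0, 0, 0], [0, 0, 0], [0, 0, 0], [0, 0, 0]]' --delta_pos '[[0, 0, 0], [0, 0, 0], [0, 0, 0], [0, 0, 0], [0, 0, 0], [0, 0, 0], [0, 0, 0], [0, 0, 0], [0, 0, 0]]' --gripper '[1, 1, 1, 1, 1, 1, 1, 1, 1]' --grip_force 8

```text
time: 24.35
position: [0.4333, 0.1523, 0.2138]
tool_rot: [0.591, 0.807, 0.0, 0.0]
ft_force: [-0.0, 0.5, 1.9]
grip_width: 0.0137
grip_force: 8.0
```

```bash
python3 -c "
from h import *
st()"
```

```text
t 24.35 p [0.4333 0.1523 0.2138] yaw 107.59 z [ 6.e-04  1.e-04 -1.e+00] F [-0.   0.5  1.9] M [-0.05  0.03 -0.03] w 0.0137 g 8.0 q [ 0.09  0.32  1.84  0.    0.98 -0.21]
```

Request:
arm_command --delta_rot '[[0, 0, 0], [0, 0, 0], [0, 0, 0], [0, 0, 0], [0, 0, 0], [0, 0, 0], [0, 0, 0], [0, 0, 0], [0, 0, 0], [0, 0, 0]]' --delta_pos '[[0, 0.005, 0], [0, 0.01, 0], [0, 0.015, 0], [0, 0.02, 0], [0, 0.025, 0], [0, 0.03, 0], [0, 0.033, 0], [0, 0.036, 0], [0, 0.036, 0], [0, 0.036, 0]]' --gripper '[1, 1, 1, 1, 1, 1, 1, 1, 1, 1]'

```text
time: 25.18
position: [0.4627, 0.1619, 0.213]
tool_rot: [0.59, 0.807, -0.005, -0.004]
ft_force: [-9.3, -4.0, 11.0]
grip_width: 0.0139
grip_force: 8.0
```

```bash
python3 -c "
from h import *
st();o=status.get_obs()['position'][:2]-ORG;print(o@bx,o@by)"
```

```text
t 25.18 p [0.4627 0.1619 0.213 ] yaw 107.67 z [-0.0115 -0.0035 -0.9999] F [-9.3 -4.  11. ] M [-0.81  1.73  0.02] w 0.0139 g 8.0 q [ 0.11  0.37  1.77 -0.    1.02 -0.2 ]
-0.14651002066545094 0.08246171057218898
```

Request:
arm_command --delta_rot '[[0, 0, 0], [0, 0, 0], [0, 0, 0], [0, 0, 0], [0, 0, 0], [0, 0, 0], [0, 0, 0], [0, 0, 0], [0, 0, 0], [0, 0, 0]]' --delta_pos '[[0, -0.003, 0], [0, -0.004, 0], [0, -0.004, 0], [0, -0.004, 0], [0, -0.004, -0.02], [0, -0.004, -0.06], [0, -0.004, -0.1], [0, -0.004, -0.14], [0, -0.004, -0.17], [0, -0.004, -0.18]]' --gripper '[0.6, 0.4, 0.4, 0.4, 0.4, 0.4, 0.4, 0.4, 0.4, 0.4]'

```text
time: 26.02
position: [0.4664, 0.1624, 0.3991]
tool_rot: [0.591, 0.807, 0.004, 0.004]
ft_force: [0.7, 0.3, -0.1]
grip_width: 0.0258
grip_force: 0.0
```

```bash
python3 - <<'E'
from h import *
st()
c=cam("wrist");np.save("pics/w12.npy",c,allow_pickle=True)
g=cv2.cvtColor(c["pixels"],cv2.COLOR_BGR2GRAY)
u,v=proj(c,[*binp(-.147,.083),.238]).astype(int);print(u,v)
m=(g[v-12:v+12,u-30:u+30]<50);print("dark x centre",np.where(m)[1].mean()-30+u, m.sum())
for y in(.03,.05):print(proj(c,[*binp(-.125,y),.198]),proj(c,[*binp(-.139,y),.198]))
x=proj(c,[*binp(-.132,.03),.198]).astype(int);print(g[x[1]-16:x[1]+16:2,x[0]])
# full view of bench from scene: cartridges
c=cam("scene");w=cv2.inRange(cv2.cvtColor(c["pixels"],cv2.COLOR_BGR2HSV),(0,0,200),(180,40,255))
n,l,s,q=cv2.connectedComponentsWithStats(w[200:300,220:380])
for i in range(1,n):
    if s[i,4]>25:print(s[i,4],q[i]+[220,200],onz(c,*(q[i]+[220,200]),.026))
delta([.47,-.16,.42],down(0))
E
```

```text
t 26.02 p [0.4664 0.1624 0.3991] yaw 107.61 z [ 0.0112  0.0014 -0.9999] F [ 0.7  0.3 -0.1] M [-0.02 -0.05 -0.04] w 0.0258 g 0.0 q [ 0.11  0.17  1.49  0.    1.47 -0.2 ]
319 182
dark x centre 318.54040404040404 198
[371.91000553 152.2090639 ] [371.43052427 165.88008653]
[352.16260074 152.26365826] [351.89149449 165.94182914]
[165 168 221 166 103 118 165 163 165 165 166 155 215 217 220 220]
558 [269.77777778 224.47670251] [ 0.37383331 -0.1219466   0.026     ]
96 [307.22916667 228.73958333] [ 0.44209121 -0.04789521  0.026     ]
102 [253.58823529 243.10784314] [ 0.41974018 -0.1915308   0.026     ]
134 [297.58955224 255.62686567] [ 0.5187405  -0.12257879  0.026     ]
111 [346.74774775 256.56756757] [ 0.58522587 -0.02412894  0.026     ]
157 [288.55414013 279.56687898] [ 0.57739477 -0.18112854  0.026     ]
rot [0.3, -0.28, 107.61] pos [-0.3086, -0.0926, -0.0245] rows>= 15.0
```

```bash
python3 - <<'E'
from h import *
delta([.5,-.17,.44],down(95))
E
```

```text
rot [0.35, 0.03, 12.61] pos [-0.3272, -0.0669, -0.0443] rows>= 8.1
```

Request:
arm_command --delta_rot '[[0, 0, 12.6], [0, 0, 12.6], [0, 0, 12.6], [0, 0, 12.6], [0, 0, 12.6], [0, 0, 12.6], [0, 0, 12.6], [0, 0, 12.6], [0, 0, 12.6], [0, 0, 12.6], [0, 0, 12.6], [0, 0, 12.6]]' --delta_pos '[[-0.327, -0.067, -0.044], [-0.327, -0.067, -0.044], [-0.327, -0.067, -0.044], [-0.327, -0.067, -0.044], [-0.327, -0.067, -0.044], [-0.327, -0.067, -0.044], [-0.327, -0.067, -0.044], [-0.327, -0.067, -0.044], [-0.327, -0.067, -0.044], [-0.327, -0.067, -0.044], [-0.327, -0.067, -0.044], [-0.327, -0.067, -0.044]]' --gripper '[-0.2, -0.2, -0.2, -0.2, -0.2, -0.2, -0.2, -0.2, -0.2, -0.2, -0.2, -0.2]'

```text
time: 27.12
position: [0.498, -0.1685, 0.436]
tool_rot: [0.675, 0.738, -0.0, -0.002]
ft_force: [0.2, 1.5, 0.2]
grip_width: 0.0523
grip_force: 0.0
```

```bash
cat > carts.py <<'E'
from h import *
def find(c,show=None):
    im=c["pixels"];h=cv2.cvtColor(im,cv2.COLOR_BGR2HSV)
    w=cv2.inRange(h,(0,0,150),(180,45,255));n,l,s,q=cv2.connectedComponentsWithStats(w[:250])
    out=[]
    for i in range(1,n):
        if not 150<s[i,4]<2500 or s[i,1]<1 or s[i,0]<1: continue
        k=cv2.findContours((l==i).astype(np.uint8),cv2.RETR_EXTERNAL,cv2.CHAIN_APPROX_NONE)[0][0]
        b=cv2.boxPoints(cv2.minAreaRect(k)); P=np.array([onz(c,*p,.026)[:2] for p in b])
        e=[P[1]-P[0],P[2]-P[1]];L=[np.linalg.norm(x) for x in e];a=e[int(np.argmax(L))]
        x,y=q[i];ring=im[:250][cv2.dilate((l[:250]==i).astype(np.uint8),np.ones((7,7)))*(l[:250]!=i)>0]
        out.append((P.mean(0),np.degrees(np.arctan2(a[1],a[0]))%180,max(L),min(L)))
        print("px",q[i].round(0),"area",s[i,4],"xy",P.mean(0).round(4),"ang",round(out[-1][1],1),"LxW",round(max(L),4),round(min(L),4),"ring",np.median(ring,0))
    return out
if __name__=="__main__":
    st();c=cam("wrist");np.save("pics/wc.npy",c,allow_pickle=True);find(c)
E
python3 carts.py
```

```text
t 27.12 p [ 0.498  -0.1685  0.436 ] yaw 95.07 z [-0.0027  0.0024 -1.    ] F [0.2 1.5 0.2] M [-0.08  0.05 -0.02] w 0.0523 g 0.0 q [-0.54  0.21  1.35  0.    1.59 -0.63]
px [395.  57.] area 622 xy [ 0.5882 -0.0254] ang 57.9 LxW 0.0478 0.0268 ring [76.5 91.  98. ]
px [298.  65.] area 578 xy [ 0.4444 -0.0487] ang 164.4 LxW 0.047 0.0264 ring [52. 58. 63.]
px [337. 115.] area 544 xy [ 0.5101 -0.1162] ang 141.4 LxW 0.0388 0.0385 ring [133. 197. 237.]
px [278. 158.] area 494 xy [ 0.422  -0.1916] ang 120.2 LxW 0.0466 0.0274 ring [70.  81.5 84. ]
px [376. 160.] area 501 xy [ 0.5793 -0.1814] ang 57.7 LxW 0.0469 0.0271 ring [68. 75. 80.]
px [197. 182.] area 443 xy [ 0.2935 -0.2423] ang 77.3 LxW 0.0471 0.0261 ring [ 88.5 245.  251. ]
px [477. 219.] area 1195 xy [ 0.7602 -0.2657] ang 94.6 LxW 0.0744 0.0503 ring [50. 50. 52.]
px [161. 239.] area 306 xy [ 0.2298 -0.3505] ang 61.4 LxW 0.0431 0.0257 ring [ 54. 218. 243.]
```

```bash
python3 - <<'E'
from h import *
c=np.load("pics/wc.npy",allow_pickle=True).item()
cv2.imwrite("pics/wcc.png",cv2.resize(c["pixels"][20:250,150:450],None,fx=2.6,fy=2.6,interpolation=cv2.INTER_CUBIC))
delta([.5882,-.0254,.10],down(57.9));delta([.5793,-.1814,.10],down(57.7))
E
```

```text
rot [-0.13, -0.07, 37.21] pos [0.1337, 0.1031, 0.3365] rows>= 9.0
rot [-0.13, -0.07, 37.41] pos [-0.0209, 0.0803, 0.3363] rows>= 8.3
```

View pics/wcc.png

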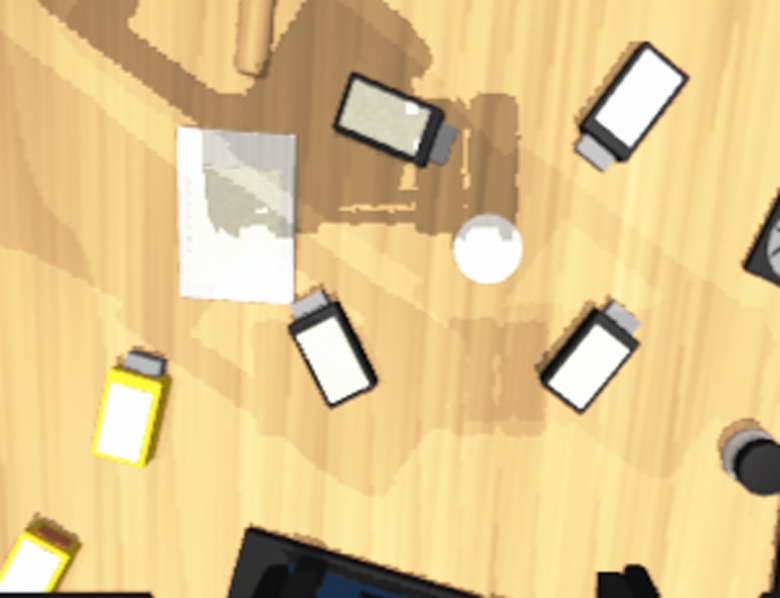

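Request:
arm_command --delta_rot '[[0, 0, 37.2], [0, 0, 37.2], [0, 0, 37.2], [0, 0, 37.2], [0, 0, 37.2], [0, 0, 37.2], [0, 0, 37.2], [0, 0, 37.2], [0, 0, 37.2], [0, 0, 37.2], [0, 0, 37.2], [0, 0, 37.2]]' --delta_pos '[[0.134, 0.103, 0.336], [0.134, 0.103, 0.336], [0.134, 0.103, 0.336], [0.134, 0.103, 0.336], [0.134, 0.103, 0.336], [0.134, 0.103, 0.336], [0.134, 0.103, 0.336], [0.134, 0.103, 0.336], [0.134, 0.103, 0.336], [0.134, 0.103, 0.336], [0.134, 0.103, 0.336], [0.134, 0.103, 0.336]]' --gripper '[-0.2, -0.2, -0.2, -0.2, -0.2, -0.2, -0.2, -0.2, -0.2, -0.2, -0.2, -0.2]'

```text
time: 28.17
position: [0.5899, -0.0269, 0.1026]
tool_rot: [0.875, 0.484, 0.0, 0.001]
ft_force: [0.8, -0.0, 0.8]
grip_width: 0.0524
grip_force: 0.0
```

```bash
python3 - <<'E'
from h import *
st();delta([.5882,-.0254,.006],down(57.9))
E
```

```text
t 28.17 p [ 0.5899 -0.0269  0.1026] yaw 57.91 z [ 1.3e-03 -6.0e-04 -1.0e+00] F [ 0.8 -0.   0.8] M [-0.1   0.06  0.02] w 0.0524 g 0.0 q [-0.23  0.64  1.62 -0.    0.88  0.33]
rot [0.08, -0.01, 0.01] pos [0.0004, -0.0023, 0.0966] rows>= 2.3
```

Request:
arm_command --delta_rot '[[0, 0, 0], [0, 0, 0], [0, 0, 0], [0, 0, 0], [0, 0, 0], [0, 0, 0]]' --delta_pos '[[0, -0.002, 0.03], [0, -0.002, 0.06], [0, -0.002, 0.085], [0, -0.002, 0.096], [0, -0.002, 0.096], [0, -0.002, 0.096]]' --gripper '[-0.2, -0.2, -0.2, -0.2, -0.2, -0.2]'

```text
time: 28.67
position: [0.5891, -0.0273, 0.0076]
tool_rot: [0.876, 0.483, 0.001, 0.001]
ft_force: [0.2, 0.3, 0.8]
grip_width: 0.0527
grip_force: 0.0
```

Request:
arm_command --delta_rot '[[0, 0, 0], [0, 0, 0], [0, 0, 0], [0, 0, 0], [0, 0, 0], [0, 0, 0], [0, 0, 0]]' --delta_pos '[[0, 0, 0], [0, 0, 0], [0, 0, 0], [0, 0, 0], [0, 0, 0], [0, 0, 0], [0, 0, 0]]' --gripper '[1, 1, 1, 1, 1, 1, 1]' --grip_force 20

```text
time: 29.25
position: [0.5884, -0.0266, 0.0068]
tool_rot: [0.875, 0.483, 0.001, 0.001]
ft_force: [-0.5, 0.3, 6.1]
grip_width: 0.0337
grip_force: 20.0
```

Request:
arm_command --delta_rot '[[0, 0, 0], [0, 0, 0], [0, 0, 0], [0, 0, 0], [0, 0, 0], [0, 0, 0], [0, 0, 0], [0, 0, 0], [0, 0, 0], [0, 0, 0]]' --delta_pos '[[0, 0, -0.02], [0, 0, -0.05], [0, 0, -0.08], [0, 0, -0.12], [0, 0, -0.16], [0, 0, -0.2], [0, 0, -0.24], [0, 0, -0.27], [0, 0, -0.28], [0, 0, -0.28]]' --gripper '[1, 1, 1, 1, 1, 1, 1, 1, 1, 1]'

```text
time: 30.08
position: [0.5893, -0.0268, 0.2888]
tool_rot: [0.875, 0.483, 0.003, 0.002]
ft_force: [0.3, -0.6, -1.0]
grip_width: 0.0342
grip_force: 20.0
```

```bash
python3 - <<'E'
from h import *
st();print(binp(-.05,0));delta([*binp(-.045,0),.285],down(BY));c=cam("wrist");from carts import find;find(c)
E
```

```text
t 30.08 p [ 0.5893 -0.0268  0.2888] yaw 57.81 z [ 0.0068 -0.0016 -1.    ] F [ 0.3 -0.6 -1. ] M [-0.09  0.16 -0.07] w 0.0342 g 20.0 q [-0.23  0.41  1.45 -0.    1.28  0.33]
[0.51199215 0.27886218]
rot [0.41, 0.05, -49.84] pos [0.2207, -0.2321, 0.0027] rows>= 7.7
px [35. 65.] area 215 xy [0.3793 0.2361] ang 5.7 LxW 0.0193 0.0141 ring [89.5 92.5 93.5]
px [17. 96.] area 440 xy [0.34   0.2239] ang 17.1 LxW 0.0456 0.0131 ring [ 98.  99. 100.]
px [427. 172.] area 215 xy [ 0.6898 -0.102 ] ang 113.2 LxW 0.0358 0.0157 ring [81. 84. 86.]
px [121. 193.] area 229 xy [0.362  0.0736] ang 88.5 LxW 0.0368 0.0127 ring [137. 146. 170.]
px [533. 237.] area 1094 xy [ 0.7595 -0.2558] ang 94.7 LxW 0.0561 0.0494 ring [48. 48. 47.]
px [236. 238.] area 678 xy [ 0.4437 -0.0482] ang 163.2 LxW 0.0484 0.0269 ring [51. 52. 53.]
px [325. 236.] area 1567 xy [ 0.5411 -0.1062] ang 147.6 LxW 0.0751 0.0338 ring [31. 32. 33.]
```

Request:
arm_command --delta_rot '[[0.4, 0, -49.8], [0.4, 0, -49.8], [0.4, 0, -49.8], [0.4, 0, -49.8], [0.4, 0, -49.8], [0.4, 0, -49.8], [0.4, 0, -49.8], [0.4, 0, -49.8], [0.4, 0, -49.8], [0.4, 0, -49.8], [0.4, 0, -49.8], [0.4, 0, -49.8]]' --delta_pos '[[0.022, -0.023, 0], [0.048, -0.05, 0], [0.074, -0.078, 0], [0.1, -0.105, 0], [0.126, -0.132, 0], [0.152, -0.16, 0], [0.178, -0.187, 0], [0.204, -0.214, 0], [0.221, -0.232, 0], [0.221, -0.232, 0], [0.221, -0.232, 0], [0.221, -0.232, 0]]' --gripper '[1, 1, 1, 1, 1, 1, 1, 1, 1, 1, 1, 1]'

```text
time: 31.13
position: [0.5082, 0.2833, 0.2831]
tool_rot: [0.591, 0.807, -0.004, -0.004]
ft_force: [-0.0, 0.2, -1.1]
grip_width: 0.0341
grip_force: 20.0
```

```bash
python3 - <<'E'
from h import *
st();delta([*binp(-.045,0),.228],down(BY))
E
```

```text
t 31.13 p [0.5082 0.2833 0.2831] yaw 107.61 z [-0.0111 -0.0014 -0.9999] F [-0.   0.2 -1.1] M [-0.09  0.02 -0.04] w 0.0341 g 20.0 q [0.32 0.41 1.46 0.   1.28 0.01]
rot [-0.63, -0.12, -0.04] pos [-0.0004, 0.0029, 0.055] rows>= 1.3
```

Request:
arm_command --delta_rot '[[0, 0, 0], [0, 0, 0], [0, 0, 0], [0, 0, 0], [0, 0, 0], [0, 0, 0]]' --delta_pos '[[0, 0.002, 0.015], [0, 0.002, 0.03], [0, 0.002, 0.045], [0, 0.002, 0.052], [0, 0.002, 0.055], [0, 0.002, 0.055]]' --gripper '[1, 1, 1, 1, 1, 1]'

```text
time: 31.63
position: [0.5106, 0.2836, 0.2295]
tool_rot: [0.591, 0.806, -0.003, -0.004]
ft_force: [-0.7, 0.7, -0.5]
grip_width: 0.0338
grip_force: 20.0
```

Request:
arm_command --delta_rot '[[0, 0, 0], [0, 0, 0], [0, 0, 0], [0, 0, 0], [0, 0, 0], [0, 0, 0], [0, 0, 0], [0, 0, 0], [0, 0, 0], [0, 0, 0]]' --delta_pos '[[0, 0, 0], [0, 0, 0], [0, 0, 0], [0, 0, 0], [-0.015, 0, 0], [-0.03, 0, 0], [-0.045, 0, 0], [-0.058, 0, 0], [-0.058, 0, 0], [-0.058, 0, 0]]' --gripper '[0.1, -0.2, -0.2, -0.2, -0.2, -0.2, -0.2, -0.2, -0.2, -0.2]'

```text
time: 32.47
position: [0.5286, 0.2292, 0.2306]
tool_rot: [0.591, 0.806, -0.001, -0.003]
ft_force: [-0.1, -0.7, 0.5]
grip_width: 0.0524
grip_force: 0.0
```

```bash
python3 - <<'E'
from h import *
st();o=status.get_obs()['position'][:2]-ORG;print(o@bx,o@by)
from carts import find;find(cam("wrist"))
E
```

```text
t 32.47 p [0.5286 0.2292 0.2306] yaw 107.51 z [-0.0064  0.0015 -1.    ] F [-0.1 -0.7  0.5] M [-0.04  0.03 -0.01] w 0.0524 g 0.0 q [ 0.21  0.45  1.54  0.    1.15 -0.09]
-0.10234478498229464 -0.0007434761999558052
px [101. 231.] area 1630 xy [0.3132 0.0953] ang 17.6 LxW 0.0592 0.0433 ring [115. 119. 120.]
px [365. 228.] area 196 xy [0.5855 0.1879] ang 88.1 LxW 0.0256 0.0134 ring [114. 118. 119.]
```

Request:
arm_command --delta_rot '[[0, 0, 0], [0, 0, 0], [0, 0, 0], [0, 0, 0], [0, 0, 0], [0, 0, 0], [0, 0, 0], [0, 0, 0], [0, 0, 0]]' --delta_pos '[[0, 0, 0.001], [0, 0, 0.001], [0, 0, 0.001], [0, 0, 0.001], [0, 0, 0.001], [0, 0, 0.001], [0, 0, 0.001], [0, 0, 0.001], [0, 0, 0.001]]' --gripper '[1, 1, 1, 1, 1, 1, 1, 1, 1]'

```text
time: 33.27
position: [0.5283, 0.2295, 0.2294]
tool_rot: [0.591, 0.807, -0.002, -0.003]
ft_force: [-0.5, 0.7, -0.2]
grip_width: 0.003
grip_force: 0.0
```

Request:
arm_command --delta_rot '[[0, 0, 0], [0, 0, 0], [0, 0, 0], [0, 0, 0], [0, 0, 0], [0, 0, 0], [0, 0, 0], [0, 0, 0], [0, 0, 0], [0, 0, 0], [0, 0, 0], [0, 0, 0]]' --delta_pos '[[0.01, 0, 0], [0.02, 0, 0], [0.03, 0, 0], [0.04, 0, 0], [0.05, 0, 0], [0.06, 0, 0], [0.07, 0, 0], [0.08, 0, 0], [0.09, 0, 0], [0.098, 0, 0], [0.106, 0, 0], [0.106, 0, 0]]' --gripper '[1, 1, 1, 1, 1, 1, 1, 1, 1, 1, 1, 1]'

```text
time: 34.27
position: [0.4955, 0.3322, 0.2296]
tool_rot: [0.59, 0.807, -0.001, -0.003]
ft_force: [0.2, 0.0, 0.1]
grip_width: 0.0002
grip_force: 0.0
```

```bash
python3 - <<'E'
from h import *
st();o=status.get_obs()['position'][:2]-ORG;print(o@bx,o@by)
E
```

```text
t 34.27 p [0.4955 0.3322 0.2296] yaw 107.68 z [-0.0071  0.0018 -1.    ] F [0.2 0.  0.1] M [-0.06 -0.03  0.03] w 0.0002 g 0.0 q [0.4  0.48 1.49 0.   1.17 0.09]
0.005840410969327659 -0.00045943927345089633
```

Request:
arm_command --delta_rot '[[0, 0, 0], [0, 0, 0], [0, 0, 0], [0, 0, 0], [0, 0, 0], [0, 0, 0], [0, 0, 0], [0, 0, 0], [0, 0, 0], [0, 0, 0], [0, 0, 0]]' --delta_pos '[[-0.02, 0, 0], [-0.05, 0, 0], [-0.08, 0, 0], [-0.1, 0, -0.02], [-0.12, 0, -0.05], [-0.14, 0, -0.08], [-0.14, 0, -0.11], [-0.14, 0, -0.14], [-0.14, 0, -0.14], [-0.14, 0, -0.14], [-0.14, 0, -0.14]]' --gripper '[1, 1, 1, 1, 1, -0.2, -0.2, -0.2, -0.2, -0.2, -0.2]'

```text
time: 35.18
position: [0.5389, 0.1967, 0.3686]
tool_rot: [0.591, 0.807, -0.002, -0.003]
ft_force: [-0.5, -0.1, -0.5]
grip_width: 0.0323
grip_force: 0.0
```

```bash
cat > land.py <<'E'
from h import *
def chk(c):
    g=cv2.cvtColor(c["pixels"],cv2.COLOR_BGR2GRAY)
    for x in np.arange(-.1,.035,.01):
        r=[]
        for y in np.arange(-.06,.061,.01):
            u,v=proj(c,[*binp(x,y),.22]).round().astype(int)
            r.append(int(g[v,u]) if 0<=u<640 and 0<=v<400 else -1)
        print(round(x,2),r)
if __name__=="__main__":
    st();chk(cam("wrist"))
    from carts import find
    c=cam("top");im=c["pixels"];w=cv2.inRange(cv2.cvtColor(im,cv2.COLOR_BGR2HSV),(0,0,140),(180,60,255))[165:265,290:400]
    n,l,s,q=cv2.connectedComponentsWithStats(w)
    for i in range(1,n):
        if s[i,4]>15: p=q[i]+[290,165];print(s[i,4],p.round(1),onz(c,*p,.026).round(4))
E
python3 land.py
```

```text
t 35.18 p [0.5389 0.1967 0.3686] yaw 107.58 z [-8.e-03  7.e-04 -1.e+00] F [-0.5 -0.1 -0.5] M [-0.09 -0.    0.08] w 0.0323 g 0.0 q [ 0.15  0.33  1.36  0.    1.47 -0.15]
-0.1 [173, 174, 238, 175, 176, 175, 163, 137, 138, 116, 116, 116, 116]
-0.09 [172, 172, 241, 173, 175, 174, 175, 174, 173, 172, 170, 168, 168]
-0.08 [168, 169, 238, 171, 172, 173, 175, 173, 173, 172, 172, 172, 170]
-0.07 [174, 174, 241, 178, 178, 180, 180, 179, 178, 177, 177, 177, 176]
-0.06 [170, 171, 171, 173, 176, 176, 178, 177, 177, 177, 178, 177, 176]
-0.05 [166, 235, 238, 174, 231, 178, 180, 181, 180, 179, 179, 179, 178]
-0.04 [240, 241, 241, 241, 241, 179, 182, 181, 182, 181, 181, 180, 179]
-0.03 [236, 237, 238, 239, 239, 179, 181, 180, 180, 185, 185, 184, 182]
-0.02 [236, 236, 236, 237, 238, 178, 179, 179, 178, 179, 178, 178, 178]
-0.01 [235, 237, 238, 239, 236, 179, 180, 180, 179, 180, 178, 176, 218]
-0.0 [232, 234, 235, 236, 174, 174, 176, 178, 177, 176, 175, 172, 169]
0.01 [232, 233, 235, 236, 236, 174, 175, 175, 174, 174, 174, 171, 169]
0.02 [-1, -1, -1, -1, -1, -1, -1, -1, -1, -1, -1, -1, -1]
0.03 [-1, -1, -1, -1, -1, -1, -1, -1, -1, -1, -1, -1, -1]
106 [367.5 188.3] [ 0.5815 -0.1813  0.026 ]
147 [348.6 212.3] [ 0.5101 -0.1161  0.026 ]
115 [328.2 234.6] [ 0.4457 -0.0483  0.026 ]
120 [375.7 238.2] [ 0.4237 -0.1915  0.026 ]
469 [351.3 257.5] [ 0.3708 -0.1123  0.026 ]
40 [292.8 260.1] [0.3764 0.0638 0.026 ]
```

```bash
python3 -c "
from h import *
delta([.4446,-.0485,.11],down(164.4))"
```

```text
rot [-0.42, -0.46, -56.8] pos [-0.2064, -0.1612, 0.2584] rows>= 8.8
```

Request:
arm_command --delta_rot '[[-0.4, -0.4, -56.8], [-0.4, -0.4, -56.8], [-0.4, -0.4, -56.8], [-0.4, -0.4, -56.8], [-0.4, -0.4, -56.8], [-0.4, -0.4, -56.8], [-0.4, -0.4, -56.8], [-0.4, -0.4, -56.8], [-0.4, -0.4, -56.8], [-0.4, -0.4, -56.8], [-0.4, -0.4, -56.8], [-0.4, -0.4, -56.8]]' --delta_pos '[[-0.206, -0.161, 0.258], [-0.206, -0.161, 0.258], [-0.206, -0.161, 0.258], [-0.206, -0.161, 0.258], [-0.206, -0.161, 0.258], [-0.206, -0.161, 0.258], [-0.206, -0.161, 0.258], [-0.206, -0.161, 0.258], [-0.206, -0.161, 0.258], [-0.206, -0.161, 0.258], [-0.206, -0.161, 0.258], [-0.206, -0.161, 0.258]]' --gripper '[-0.2, -0.2, -0.2, -0.2, -0.2, -0.2, -0.2, -0.2, -0.2, -0.2, -0.2, -0.2]'

```text
time: 36.28
position: [0.4465, -0.0475, 0.1114]
tool_rot: [0.136, 0.991, 0.001, 0.001]
ft_force: [-0.2, 0.2, -0.8]
grip_width: 0.052
grip_force: 0.0
```

```bash
python3 - <<'E'
from h import *
st();delta([.4446,-.0485,.007],down(164.4))
E
```

```text
t 36.28 p [ 0.4465 -0.0475  0.1114] yaw 164.36 z [ 0.0017  0.0017 -1.    ] F [-0.2  0.2 -0.8] M [ 0.01 -0.02 -0.  ] w 0.052 g 0.0 q [-0.36  0.49  1.97  0.    0.68 -1.66]
rot [0.12, 0.07, -0.04] pos [0.0017, -0.0017, 0.1044] rows>= 2.5
```

Request:
arm_command --delta_rot '[[0, 0, 0], [0, 0, 0], [0, 0, 0], [0, 0, 0], [0, 0, 0], [0, 0, 0]]' --delta_pos '[[0.001, -0.001, 0.03], [0.001, -0.001, 0.06], [0.001, -0.001, 0.09], [0.001, -0.001, 0.104], [0.001, -0.001, 0.104], [0.001, -0.001, 0.104]]' --gripper '[-0.2, -0.2, -0.2, -0.2, -0.2, -0.2]'

```text
time: 36.78
position: [0.4464, -0.0475, 0.008]
tool_rot: [0.135, 0.991, 0.001, 0.002]
ft_force: [0.3, -0.3, -0.1]
grip_width: 0.0521
grip_force: 0.0
```

Request:
arm_command --delta_rot '[[0, 0, 0], [0, 0, 0], [0, 0, 0], [0, 0, 0], [0, 0, 0], [0, 0, 0], [0, 0, 0]]' --delta_pos '[[0, 0, 0], [0, 0, 0], [0, 0, 0], [0, 0, 0], [0, 0, 0], [0, 0, 0], [0, 0, 0]]' --gripper '[1, 1, 1, 1, 1, 1, 1]' --grip_force 20

```text
time: 37.37
position: [0.4464, -0.0486, 0.0088]
tool_rot: [0.136, 0.991, 0.001, 0.003]
ft_force: [0.7, 1.4, 7.0]
grip_width: 0.0338
grip_force: 19.9
```

Request:
arm_command --delta_rot '[[0, 0, 0], [0, 0, 0], [0, 0, 0], [0, 0, 0], [0, 0, 0], [0, 0, 0], [0, 0, 0], [0, 0, 0], [0, 0, 0], [0, 0, 0], [0, 0, 0]]' --delta_pos '[[0, 0, -0.02], [0, 0, -0.05], [0, 0, -0.08], [0, 0, -0.12], [0, 0, -0.16], [0, 0, -0.2], [0, 0, -0.24], [0, 0, -0.27], [0, 0, -0.285], [0, 0, -0.285], [0, 0, -0.285]]' --gripper '[1, 1, 1, 1, 1, 1, 1, 1, 1, 1, 1]'

```text
time: 38.28
position: [0.4446, -0.0487, 0.2932]
tool_rot: [0.136, 0.991, 0.0, 0.002]
ft_force: [0.2, -0.3, -0.3]
grip_width: 0.0336
grip_force: 19.9
```

```bash
python3 - <<'E'
from h import *
st();delta([*binp(-.045,0),.287],down(BY))
E
```

```text
t 38.28 p [ 0.4446 -0.0487  0.2932] yaw 164.39 z [ 4.5e-03  3.0e-04 -1.0e+00] F [ 0.2 -0.3 -0.3] M [0.01 0.01 0.01] w 0.0336 g 19.9 q [-0.36  0.19  1.76  0.    1.18 -1.66]
rot [0.2, 0.18, 56.74] pos [0.026, 0.3378, 0.0066] rows>= 8.1
```

Request:
arm_command --delta_rot '[[0.2, 0.1, 7], [0.2, 0.1, 14], [0.2, 0.1, 21], [0.2, 0.1, 28], [0.2, 0.1, 35], [0.2, 0.1, 42], [0.2, 0.1, 49], [0.2, 0.1, 56.7], [0.2, 0.1, 56.7], [0.2, 0.1, 56.7], [0.2, 0.1, 56.7], [0.2, 0.1, 56.7]]' --delta_pos '[[0.003, 0.035, 0], [0.006, 0.074, 0.002], [0.009, 0.113, 0.004], [0.012, 0.152, 0.006], [0.015, 0.191, 0.006], [0.018, 0.23, 0.006], [0.021, 0.27, 0.006], [0.024, 0.31, 0.006], [0.026, 0.33, 0.006], [0.026, 0.338, 0.006], [0.026, 0.338, 0.006], [0.026, 0.338, 0.006]]' --gripper '[1, 1, 1, 1, 1, 1, 1, 1, 1, 1, 1, 1]'

```text
time: 39.28
position: [0.5093, 0.2835, 0.2847]
tool_rot: [0.589, 0.808, -0.003, -0.001]
ft_force: [-0.0, -0.5, -0.6]
grip_width: 0.034
grip_force: 19.9
```

```bash
python3 - <<'E'
from h import *
st();delta([*binp(-.045,0),.2295],down(BY))
E
```

```text
t 39.28 p [0.5093 0.2835 0.2847] yaw 107.85 z [-0.0056 -0.0027 -1.    ] F [-0.  -0.5 -0.6] M [-0.07  0.09  0.08] w 0.034 g 19.9 q [ 0.32  0.41  1.46 -0.    1.28  0.01]
rot [-0.35, 0.05, 0.2] pos [-0.0002, 0.0015, 0.0552] rows>= 1.3
```

Place, release, back off, close, push and retract – as before.

Request:
arm_command --delta_rot '[[0, 0, 0.2], [0, 0, 0.2], [0, 0, 0.2], [0, 0, 0.2], [0, 0, 0.2], [0, 0, 0.2]]' --delta_pos '[[0, 0.001, 0.015], [0, 0.001, 0.03], [0, 0.001, 0.045], [0, 0.001, 0.052], [0, 0.001, 0.055], [0, 0.001, 0.055]]' --gripper '[1, 1, 1, 1, 1, 1]'

```text
time: 39.78
position: [0.5111, 0.2827, 0.2313]
tool_rot: [0.592, 0.806, -0.001, -0.001]
ft_force: [0.6, 0.4, -0.9]
grip_width: 0.0337
grip_force: 19.9
```

Request:
arm_command --delta_rot '[[0, 0, 0], [0, 0, 0], [0, 0, 0], [0, 0, 0], [0, 0, 0], [0, 0, 0], [0, 0, 0], [0, 0, 0], [0, 0, 0], [0, 0, 0]]' --delta_pos '[[0, 0, 0], [0, 0, 0], [0, 0, 0], [0, 0, 0], [-0.015, 0, 0], [-0.03, 0, 0], [-0.045, 0, 0], [-0.058, 0, 0], [-0.058, 0, 0], [-0.058, 0, 0]]' --gripper '[0.1, -0.2, -0.2, -0.2, -0.2, -0.2, -0.2, -0.2, -0.2, -0.2]'

```text
time: 40.62
position: [0.5294, 0.2285, 0.2324]
tool_rot: [0.592, 0.806, -0.0, -0.0]
ft_force: [-0.3, -0.2, -0.4]
grip_width: 0.0522
grip_force: 0.0
```

Request:
arm_command --delta_rot '[[0, 0, 0], [0, 0, 0], [0, 0, 0], [0, 0, 0], [0, 0, 0], [0, 0, 0], [0, 0, 0], [0, 0, 0], [0, 0, 0]]' --delta_pos '[[0, 0, 0.001], [0, 0, 0.001], [0, 0, 0.001], [0, 0, 0.001], [0, 0, 0.001], [0, 0, 0.001], [0, 0, 0.001], [0, 0, 0.001], [0, 0, 0.001]]' --gripper '[1, 1, 1, 1, 1, 1, 1, 1, 1]'

```text
time: 41.37
position: [0.5291, 0.2288, 0.2312]
tool_rot: [0.591, 0.806, -0.0, -0.0]
ft_force: [0.8, -1.0, 0.7]
grip_width: 0.0034
grip_force: 0.0
```

Request:
arm_command --delta_rot '[[0, 0, 0], [0, 0, 0], [0, 0, 0], [0, 0, 0], [0, 0, 0], [0, 0, 0], [0, 0, 0], [0, 0, 0], [0, 0, 0], [0, 0, 0], [0, 0, 0], [0, 0, 0]]' --delta_pos '[[0.01, 0, 0], [0.02, 0, 0], [0.03, 0, 0], [0.04, 0, 0], [0.05, 0, 0], [0.06, 0, 0], [0.07, 0, 0], [0.08, 0, 0], [0.09, 0, 0], [0.098, 0, 0], [0.106, 0, 0], [0.106, 0, 0]]' --gripper '[1, 1, 1, 1, 1, 1, 1, 1, 1, 1, 1, 1]'

```text
time: 42.37
position: [0.4965, 0.3315, 0.2311]
tool_rot: [0.591, 0.807, -0.0, -0.001]
ft_force: [-0.2, -0.3, 0.1]
grip_width: 0.0003
grip_force: 0.0
```

Request:
arm_command --delta_rot '[[0, 0, 0], [0, 0, 0], [0, 0, 0], [0, 0, 0], [0, 0, 0], [0, 0, 0], [0, 0, 0], [0, 0, 0], [0, 0, 0], [0, 0, 0], [0, 0, 0]]' --delta_pos '[[-0.02, 0, 0], [-0.05, 0, 0], [-0.08, 0, 0], [-0.1, 0, -0.02], [-0.12, 0, -0.05], [-0.14, 0, -0.08], [-0.14, 0, -0.11], [-0.14, 0, -0.14], [-0.14, 0, -0.14], [-0.14, 0, -0.14], [-0.14, 0, -0.14]]' --gripper '[1, 1, 1, 1, 1, -0.2, -0.2, -0.2, -0.2, -0.2, -0.2]'

```text
time: 43.28
position: [0.5388, 0.1961, 0.3706]
tool_rot: [0.591, 0.806, -0.001, -0.001]
ft_force: [-0.3, -0.1, -0.6]
grip_width: 0.0326
grip_force: 0.0
```

```bash
python3 land.py; python3 -c "
from h import *
delta([.5796,-.1812,.11],down(57.7))"
```

```text
t 43.28 p [0.5388 0.1961 0.3706] yaw 107.48 z [-2.e-03 -5.e-04 -1.e+00] F [-0.3 -0.1 -0.6] M [-0.05  0.03 -0.04] w 0.0326 g 0.0 q [ 0.15  0.32  1.36 -0.    1.46 -0.15]
-0.1 [174, 174, 241, 175, 175, 177, 174, 138, 138, 116, 116, 117, 116]
-0.09 [171, 172, 242, 173, 174, 174, 174, 174, 173, 171, 169, 170, 169]
-0.08 [167, 168, 237, 170, 172, 172, 173, 173, 173, 173, 172, 172, 170]
-0.07 [176, 177, 242, 177, 177, 178, 178, 177, 176, 175, 175, 177, 176]
-0.06 [170, 171, 172, 173, 175, 176, 178, 177, 177, 177, 177, 177, 178]
-0.05 [167, 177, 236, 172, 227, 177, 180, 180, 180, 179, 179, 180, 178]
-0.04 [241, 241, 241, 241, 242, 242, 184, 181, 182, 181, 180, 181, 178]
-0.03 [236, 237, 237, 239, 240, 220, 181, 180, 180, 184, 185, 183, 182]
-0.02 [235, 236, 236, 238, 237, 178, 179, 179, 178, 179, 178, 179, 178]
-0.01 [236, 237, 238, 239, 239, 178, 181, 180, 180, 180, 178, 176, 174]
-0.0 [232, 233, 235, 236, 236, 176, 178, 178, 177, 175, 173, 171, 169]
0.01 [232, 233, 234, 235, 236, 173, 175, 174, 174, 174, 173, 172, 170]
0.02 [-1, -1, -1, -1, -1, -1, -1, -1, -1, -1, -1, -1, -1]
0.03 [-1, -1, -1, -1, -1, -1, -1, -1, -1, -1, -1, -1, -1]
108 [367.5 188.3] [ 0.5815 -0.1814  0.026 ]
148 [348.6 212.2] [ 0.5101 -0.1162  0.026 ]
120 [375.7 238.1] [ 0.4238 -0.1912  0.026 ]
469 [351.3 257.5] [ 0.3708 -0.1123  0.026 ]
41 [292.9 260.2] [0.3761 0.0638 0.026 ]
rot [-0.25, 0.08, 49.8] pos [-0.3725, -0.0731, 0.2596] rows>= 11.0
```

Request:
arm_command --delta_rot '[[0, 0, 49.8], [0, 0, 49.8], [0, 0, 49.8], [0, 0, 49.8], [0, 0, 49.8], [0, 0, 49.8], [0, 0, 49.8], [0, 0, 49.8], [0, 0, 49.8], [0, 0, 49.8], [0, 0, 49.8], [0, 0, 49.8]]' --delta_pos '[[-0.3725, -0.073, 0.26], [-0.3725, -0.073, 0.26], [-0.3725, -0.073, 0.26], [-0.3725, -0.073, 0.26], [-0.3725, -0.073, 0.26], [-0.3725, -0.073, 0.26], [-0.3725, -0.073, 0.26], [-0.3725, -0.073, 0.26], [-0.3725, -0.073, 0.26], [-0.3725, -0.073, 0.26], [-0.3725, -0.073, 0.26], [-0.3725, -0.073, 0.26]]' --gripper '[-0.2, -0.2, -0.2, -0.2, -0.2, -0.2, -0.2, -0.2, -0.2, -0.2, -0.2, -0.2]'

```text
time: 44.38
position: [0.5794, -0.1857, 0.1052]
tool_rot: [0.877, 0.48, -0.003, -0.002]
ft_force: [0.4, -0.2, 0.4]
grip_width: 0.0522
grip_force: 0.0
```

Request:
arm_command --delta_rot '[[0, 0, 0], [0, 0, 0]]' --delta_pos '[[0, 0, 0], [0, 0, 0]]' --gripper '[-0.2, -0.2]'

```text
time: 44.55
position: [0.5806, -0.18, 0.1102]
tool_rot: [0.876, 0.482, -0.001, -0.002]
ft_force: [-0.1, -0.1, 0.7]
grip_width: 0.0523
grip_force: 0.0
```

```bash
python3 - <<'E'
from h import *
st();delta([.5796,-.1812,.007],down(57.7))
E
```

```text
t 44.55 p [ 0.5806 -0.18    0.1102] yaw 57.66 z [-0.0035  0.0018 -1.    ] F [-0.1 -0.1  0.7] M [-0.09  0.08  0.03] w 0.0523 g 0.0 q [-0.48  0.65  1.57 -0.    0.93  0.08]
rot [-0.22, 0.02, -0.04] pos [-0.0015, 0.0002, 0.1032] rows>= 2.5
```

Request:
arm_command --delta_rot '[[0, 0, 0], [0, 0, 0], [0, 0, 0], [0, 0, 0], [0, 0, 0], [0, 0, 0]]' --delta_pos '[[-0.001, 0, 0.03], [-0.001, 0, 0.06], [-0.001, 0, 0.09], [-0.001, 0, 0.103], [-0.001, 0, 0.103], [-0.001, 0, 0.103]]' --gripper '[-0.2, -0.2, -0.2, -0.2, -0.2, -0.2]'

```text
time: 45.05
position: [0.5813, -0.1806, 0.0088]
tool_rot: [0.876, 0.483, -0.0, -0.0]
ft_force: [0.8, -0.0, -0.4]
grip_width: 0.0521
grip_force: 0.0
```

Request:
arm_command --delta_rot '[[0, 0, 0], [0, 0, 0], [0, 0, 0], [0, 0, 0], [0, 0, 0], [0, 0, 0], [0, 0, 0]]' --delta_pos '[[0, 0, 0], [0, 0, 0], [0, 0, 0], [0, 0, 0], [0, 0, 0], [0, 0, 0], [0, 0, 0]]' --gripper '[1, 1, 1, 1, 1, 1, 1]' --grip_force 20

```text
time: 45.63
position: [0.5815, -0.182, 0.0096]
tool_rot: [0.876, 0.482, 0.0, 0.0]
ft_force: [-0.2, 1.7, 6.7]
grip_width: 0.0339
grip_force: 20.0
```

Request:
arm_command --delta_rot '[[0, 0, 0], [0, 0, 0], [0, 0, 0], [0, 0, 0], [0, 0, 0], [0, 0, 0], [0, 0, 0], [0, 0, 0], [0, 0, 0], [0, 0, 0], [0, 0, 0]]' --delta_pos '[[0, 0, -0.02], [0, 0, -0.05], [0, 0, -0.08], [0, 0, -0.12], [0, 0, -0.16], [0, 0, -0.2], [0, 0, -0.24], [0, 0, -0.27], [0, 0, -0.28], [0, 0, -0.28], [0, 0, -0.28]]' --gripper '[1, 1, 1, 1, 1, 1, 1, 1, 1, 1, 1]'

```text
time: 46.55
position: [0.5805, -0.1815, 0.2874]
tool_rot: [0.876, 0.482, -0.001, -0.001]
ft_force: [-0.4, 0.4, -1.2]
grip_width: 0.0336
grip_force: 20.0
```

```bash
python3 - <<'E'
from h import *
st();delta([*binp(-.045,0),.287],down(BY))
E
```

```text
t 46.55 p [ 0.5805 -0.1815  0.2874] yaw 57.69 z [-1.9e-03  3.0e-04 -1.0e+00] F [-0.4  0.4 -1.2] M [-0.1   0.17  0.03] w 0.0336 g 20.0 q [-0.49  0.44  1.4  -0.    1.31  0.08]
rot [-0.11, -0.0, -49.96] pos [0.3557, -0.3078, 0.0007] rows>= 11.3
```

Request:
arm_command --delta_rot '[[0, 0, -7], [0, 0, -14], [0, 0, -21], [0, 0, -28], [0, 0, -35], [0, 0, -42], [0, 0, -49], [0, 0, -50], [0, 0, -50], [0, 0, -50], [0, 0, -50], [0, 0, -50]]' --delta_pos '[[0.03, -0.026, 0], [0.06, -0.052, 0], [0.091, -0.079, 0], [0.122, -0.106, 0], [0.153, -0.133, 0], [0.184, -0.16, 0], [0.215, -0.187, 0], [0.246, -0.213, 0], [0.277, -0.24, 0], [0.308, -0.267, 0], [0.335, -0.29, 0], [0.356, -0.308, 0]]' --gripper '[1, 1, 1, 1, 1, 1, 1, 1, 1, 1, 1, 1]'

```text
time: 47.55
position: [0.5084, 0.2861, 0.2845]
tool_rot: [0.589, 0.808, -0.003, -0.003]
ft_force: [0.6, -0.4, -0.3]
grip_width: 0.0342
grip_force: 20.0
```

Request:
arm_command --delta_rot '[[0, 0, 0], [0, 0, 0], [0, 0, 0]]' --delta_pos '[[0, 0, 0], [0, 0, 0], [0, 0, 0]]' --gripper '[1, 1, 1]'

```text
time: 47.8
position: [0.5099, 0.283, 0.2856]
tool_rot: [0.59, 0.808, -0.003, -0.001]
ft_force: [-0.4, -0.7, -0.7]
grip_width: 0.0334
grip_force: 20.0
```

```bash
python3 - <<'E'
from h import *
st();delta([*binp(-.045,0),.2305],down(BY))
E
```

```text
t 47.8 p [0.5099 0.283  0.2856] yaw 107.72 z [-0.0055 -0.0025 -1.    ] F [-0.4 -0.7 -0.7] M [-0.07  0.04 -0.02] w 0.0334 g 20.0 q [ 0.32  0.41  1.46 -0.    1.28  0.01]
rot [-0.34, 0.04, 0.07] pos [0.0005, 0.001, 0.0551] rows>= 1.3
```

Request:
arm_command --delta_rot '[[0, 0, 0], [0, 0, 0], [0, 0, 0], [0, 0, 0], [0, 0, 0], [0, 0, 0]]' --delta_pos '[[0, 0.001, 0.015], [0, 0.001, 0.03], [0, 0.001, 0.045], [0, 0.001, 0.052], [0, 0.001, 0.055], [0, 0.001, 0.055]]' --gripper '[1, 1, 1, 1, 1, 1]'

```text
time: 48.3
position: [0.5118, 0.2829, 0.2322]
tool_rot: [0.591, 0.807, -0.001, -0.001]
ft_force: [-1.1, 0.5, -0.3]
grip_width: 0.0339
grip_force: 20.0
```

Request:
arm_command --delta_rot '[[0, 0, 0], [0, 0, 0], [0, 0, 0], [0, 0, 0], [0, 0, 0], [0, 0, 0], [0, 0, 0], [0, 0, 0], [0, 0, 0], [0, 0, 0]]' --delta_pos '[[0, 0, 0], [0, 0, 0], [0, 0, 0], [0, 0, 0], [-0.015, 0, 0], [-0.03, 0, 0], [-0.045, 0, 0], [-0.058, 0, 0], [-0.058, 0, 0], [-0.058, 0, 0]]' --gripper '[0.1, -0.2, -0.2, -0.2, -0.2, -0.2, -0.2, -0.2, -0.2, -0.2]'

```text
time: 49.13
position: [0.5299, 0.2286, 0.2335]
tool_rot: [0.591, 0.807, 0.0, -0.0]
ft_force: [-0.4, 0.1, -0.2]
grip_width: 0.0525
grip_force: 0.0
```

Request:
arm_command --delta_rot '[[0, 0, 0], [0, 0, 0], [0, 0, 0], [0, 0, 0], [0, 0, 0], [0, 0, 0], [0, 0, 0], [0, 0, 0], [0, 0, 0]]' --delta_pos '[[0, 0, 0.002], [0, 0, 0.002], [0, 0, 0.002], [0, 0, 0.002], [0, 0, 0.002], [0, 0, 0.002], [0, 0, 0.002], [0, 0, 0.002], [0, 0, 0.002]]' --gripper '[1, 1, 1, 1, 1, 1, 1, 1, 1]'

```text
time: 49.88
position: [0.5297, 0.2289, 0.2312]
tool_rot: [0.59, 0.807, -0.0, -0.0]
ft_force: [0.0, 0.8, 0.5]
grip_width: 0.0035
grip_force: 0.0
```

Request:
arm_command --delta_rot '[[0, 0, 0], [0, 0, 0], [0, 0, 0], [0, 0, 0], [0, 0, 0], [0, 0, 0], [0, 0, 0], [0, 0, 0], [0, 0, 0], [0, 0, 0], [0, 0, 0], [0, 0, 0]]' --delta_pos '[[0.01, 0, 0], [0.02, 0, 0], [0.03, 0, 0], [0.04, 0, 0], [0.05, 0, 0], [0.06, 0, 0], [0.07, 0, 0], [0.08, 0, 0], [0.09, 0, 0], [0.098, 0, 0], [0.106, 0, 0], [0.106, 0, 0]]' --gripper '[1, 1, 1, 1, 1, 1, 1, 1, 1, 1, 1, 1]'

```text
time: 50.88
position: [0.4967, 0.3316, 0.2311]
tool_rot: [0.589, 0.808, -0.0, -0.001]
ft_force: [-0.1, 0.0, 0.4]
grip_width: 0.0007
grip_force: 0.0
```

Request:
arm_command --delta_rot '[[0, 0, 0], [0, 0, 0], [0, 0, 0], [0, 0, 0], [0, 0, 0], [0, 0, 0], [0, 0, 0], [0, 0, 0], [0, 0, 0], [0, 0, 0], [0, 0, 0]]' --delta_pos '[[-0.02, 0, 0], [-0.05, 0, 0], [-0.08, 0, 0], [-0.1, 0, -0.02], [-0.12, 0, -0.05], [-0.14, 0, -0.08], [-0.14, 0, -0.11], [-0.14, 0, -0.14], [-0.14, 0, -0.14], [-0.14, 0, -0.14], [-0.14, 0, -0.14]]' --gripper '[1, 1, 1, 1, 1, -0.2, -0.2, -0.2, -0.2, -0.2, -0.2]'

```text
time: 51.8
position: [0.5395, 0.1963, 0.3705]
tool_rot: [0.59, 0.807, -0.001, -0.001]
ft_force: [-0.7, -0.8, -1.2]
grip_width: 0.0324
grip_force: 0.0
```

```bash
python3 land.py; python3 -c "
from h import *
delta([.422,-.1913,.11],down(120.2))"
```

```text
t 51.8 p [0.5395 0.1963 0.3705] yaw 107.68 z [-2.1e-03 -4.0e-04 -1.0e+00] F [-0.7 -0.8 -1.2] M [-0.06  0.05  0.04] w 0.0324 g 0.0 q [ 0.15  0.32  1.36 -0.    1.46 -0.15]
-0.1 [174, 175, 243, 175, 176, 177, 167, 138, 137, 119, 116, 116, 116]
-0.09 [173, 173, 242, 174, 174, 174, 175, 174, 173, 171, 170, 169, 169]
-0.08 [166, 167, 237, 170, 172, 173, 174, 173, 173, 172, 172, 170, 169]
-0.07 [175, 175, 242, 177, 177, 177, 178, 178, 177, 176, 176, 175, 175]
-0.06 [171, 170, 172, 173, 175, 176, 177, 177, 177, 176, 177, 177, 176]
-0.05 [166, 168, 237, 173, 230, 178, 180, 180, 179, 180, 179, 179, 178]
-0.04 [241, 241, 241, 241, 242, 231, 183, 182, 183, 182, 181, 181, 179]
-0.03 [236, 237, 237, 239, 240, 179, 181, 181, 182, 181, 180, 178, 177]
-0.02 [235, 236, 236, 237, 238, 178, 179, 179, 178, 179, 178, 178, 177]
-0.01 [235, 237, 237, 238, 240, 178, 181, 181, 179, 179, 178, 176, 174]
-0.0 [232, 234, 234, 236, 236, 175, 176, 176, 174, 173, 172, 170, 166]
0.01 [232, 232, 234, 235, 236, 173, 175, 174, 174, 174, 172, 171, 170]
0.02 [-1, -1, -1, -1, -1, -1, -1, -1, -1, -1, -1, -1, -1]
0.03 [-1, -1, -1, -1, -1, -1, -1, -1, -1, -1, -1, -1, -1]
146 [348.6 212.3] [ 0.5099 -0.1161  0.026 ]
119 [375.7 238.1] [ 0.4238 -0.1914  0.026 ]
470 [351.3 257.5] [ 0.3707 -0.1122  0.026 ]
40 [292.8 260.2] [0.376  0.0639 0.026 ]
rot [-0.25, -0.06, -12.5] pos [-0.3339, -0.2283, 0.2602] rows>= 11.5
```

Request:
arm_command --delta_rot '[[0, 0, -12.5], [0, 0, -12.5], [0, 0, -12.5], [0, 0, -12.5], [0, 0, -12.5], [0, 0, -12.5], [0, 0, -12.5], [0, 0, -12.5], [0, 0, -12.5], [0, 0, -12.5], [0, 0, -12.5], [0, 0, -12.5]]' --delta_pos '[[-0.334, -0.228, 0.26], [-0.334, -0.228, 0.26], [-0.334, -0.228, 0.26], [-0.334, -0.228, 0.26], [-0.334, -0.228, 0.26], [-0.334, -0.228, 0.26], [-0.334, -0.228, 0.26], [-0.334, -0.228, 0.26], [-0.334, -0.228, 0.26], [-0.334, -0.228, 0.26], [-0.334, -0.228, 0.26], [-0.334, -0.228, 0.26]]' --gripper '[-0.2, -0.2, -0.2, -0.2, -0.2, -0.2, -0.2, -0.2, -0.2, -0.2, -0.2, -0.2]'

```text
time: 52.9
position: [0.4219, -0.1929, 0.1084]
tool_rot: [0.499, 0.866, -0.0, -0.002]
ft_force: [0.6, 0.7, 0.1]
grip_width: 0.0524
grip_force: 0.0
```

Request:
arm_command --delta_rot '[[0, 0, 0], [0, 0, 0], [0, 0, 0]]' --delta_pos '[[0, 0, 0], [0, 0, 0], [0, 0, 0]]' --gripper '[-0.2, -0.2, -0.2]'

```text
time: 53.15
position: [0.4238, -0.1901, 0.1111]
tool_rot: [0.499, 0.867, -0.0, -0.001]
ft_force: [-0.1, -0.1, -0.3]
grip_width: 0.0526
grip_force: 0.0
```

```bash
python3 - <<'E'
from h import *
st();delta([.4222,-.1914,.007],down(120.2))
E
```

```text
t 53.15 p [ 0.4238 -0.1901  0.1111] yaw 120.2 z [-0.002   0.0012 -1.    ] F [-0.1 -0.1 -0.3] M [-0.04  0.07  0.03] w 0.0526 g 0.0 q [-0.66  0.51  1.93 -0.    0.71 -1.19]
rot [-0.07, -0.12, -0.0] pos [-0.0005, -0.0019, 0.1041] rows>= 2.5
```

Request:
arm_command --delta_rot '[[0, 0, 0], [0, 0, 0], [0, 0, 0], [0, 0, 0], [0, 0, 0], [0, 0, 0]]' --delta_pos '[[0, -0.001, 0.03], [0, -0.001, 0.06], [0, -0.001, 0.09], [0, -0.001, 0.104], [0, -0.001, 0.104], [0, -0.001, 0.104]]' --gripper '[-0.2, -0.2, -0.2, -0.2, -0.2, -0.2]'

```text
time: 53.65
position: [0.4236, -0.1903, 0.0075]
tool_rot: [0.498, 0.867, -0.0, -0.001]
ft_force: [-0.1, 0.0, -0.1]
grip_width: 0.0523
grip_force: 0.0
```

Request:
arm_command --delta_rot '[[0, 0, 0], [0, 0, 0], [0, 0, 0], [0, 0, 0], [0, 0, 0], [0, 0, 0], [0, 0, 0]]' --delta_pos '[[0, 0, 0], [0, 0, 0], [0, 0, 0], [0, 0, 0], [0, 0, 0], [0, 0, 0], [0, 0, 0]]' --gripper '[1, 1, 1, 1, 1, 1, 1]' --grip_force 20

```text
time: 54.23
position: [0.4239, -0.192, 0.0085]
tool_rot: [0.499, 0.867, -0.0, 0.001]
ft_force: [1.7, 1.8, 7.6]
grip_width: 0.034
grip_force: 20.0
```

Request:
arm_command --delta_rot '[[0, 0, 0], [0, 0, 0], [0, 0, 0], [0, 0, 0], [0, 0, 0], [0, 0, 0], [0, 0, 0], [0, 0, 0], [0, 0, 0], [0, 0, 0], [0, 0, 0]]' --delta_pos '[[0, 0, -0.02], [0, 0, -0.05], [0, 0, -0.08], [0, 0, -0.12], [0, 0, -0.16], [0, 0, -0.2], [0, 0, -0.24], [0, 0, -0.27], [0, 0, -0.28], [0, 0, -0.28], [0, 0, -0.28]]' --gripper '[1, 1, 1, 1, 1, 1, 1, 1, 1, 1, 1]'

```text
time: 55.15
position: [0.4231, -0.1913, 0.2876]
tool_rot: [0.499, 0.867, -0.0, 0.0]
ft_force: [-0.3, -0.2, -0.8]
grip_width: 0.0337
grip_force: 20.0
```

```bash
python3 - <<'E'
from h import *
st();delta([*binp(-.045,0),.287],down(BY))
E
```

```text
t 55.15 p [ 0.4231 -0.1913  0.2876] yaw 120.19 z [-2.e-04 -7.e-04 -1.e+00] F [-0.3 -0.2 -0.8] M [-0.05  0.03  0.01] w 0.0337 g 20.0 q [-0.67  0.23  1.73 -0.    1.18 -1.19]
rot [-0.03, 0.03, 12.54] pos [0.3666, 0.3144, 0.0002] rows>= 11.6
```

Request:
arm_command --delta_rot '[[0, 0, 3], [0, 0, 6], [0, 0, 9], [0, 0, 12.5], [0, 0, 12.5], [0, 0, 12.5], [0, 0, 12.5], [0, 0, 12.5], [0, 0, 12.5], [0, 0, 12.5], [0, 0, 12.5], [0, 0, 12.5]]' --delta_pos '[[0.031, 0.026, 0], [0.062, 0.053, 0], [0.093, 0.08, 0], [0.124, 0.107, 0], [0.155, 0.134, 0], [0.187, 0.16, 0], [0.219, 0.187, 0], [0.25, 0.214, 0], [0.28, 0.241, 0], [0.31, 0.267, 0], [0.34, 0.292, 0], [0.3666, 0.3144, 0]]' --gripper '[1, 1, 1, 1, 1, 1, 1, 1, 1, 1, 1, 1]'

```text
time: 56.15
position: [0.5094, 0.2855, 0.2842]
tool_rot: [0.59, 0.808, -0.002, -0.002]
ft_force: [0.4, -0.8, -0.7]
grip_width: 0.034
grip_force: 20.0
```

Request:
arm_command --delta_rot '[[0, 0, 0], [0, 0, 0], [0, 0, 0]]' --delta_pos '[[0, 0, 0], [0, 0, 0], [0, 0, 0]]' --gripper '[1, 1, 1]'

```text
time: 56.4
position: [0.5094, 0.2827, 0.2848]
tool_rot: [0.59, 0.808, -0.003, -0.001]
ft_force: [-0.2, -0.9, -0.3]
grip_width: 0.0335
grip_force: 20.0
```

```bash
python3 - <<'E'
from h import *
st();delta([*binp(-.045,0),.23],down(BY))
E
```

```text
t 56.4 p [0.5094 0.2827 0.2848] yaw 107.73 z [-0.0055 -0.0025 -1.    ] F [-0.2 -0.9 -0.3] M [-0.12 -0.02 -0.01] w 0.0335 g 20.0 q [ 0.32  0.41  1.46 -0.    1.28  0.01]
rot [-0.34, 0.04, 0.08] pos [0.0006, 0.0016, 0.0548] rows>= 1.3
```

Request:
arm_command --delta_rot '[[0, 0, 0], [0, 0, 0], [0, 0, 0], [0, 0, 0], [0, 0, 0], [0, 0, 0]]' --delta_pos '[[0, 0.001, 0.015], [0, 0.001, 0.03], [0, 0.001, 0.045], [0, 0.001, 0.052], [0, 0.001, 0.055], [0, 0.001, 0.055]]' --gripper '[1, 1, 1, 1, 1, 1]'

```text
time: 56.9
position: [0.5113, 0.2825, 0.2314]
tool_rot: [0.591, 0.807, -0.001, -0.001]
ft_force: [0.0, 0.2, -1.0]
grip_width: 0.0341
grip_force: 20.0
```

Request:
arm_command --delta_rot '[[0, 0, 0], [0, 0, 0], [0, 0, 0], [0, 0, 0], [0, 0, 0], [0, 0, 0], [0, 0, 0], [0, 0, 0], [0, 0, 0], [0, 0, 0]]' --delta_pos '[[0, 0, 0], [0, 0, 0], [0, 0, 0], [0, 0, 0], [-0.015, 0, 0], [-0.03, 0, 0], [-0.045, 0, 0], [-0.058, 0, 0], [-0.058, 0, 0], [-0.058, 0, 0]]' --gripper '[0.1, -0.2, -0.2, -0.2, -0.2, -0.2, -0.2, -0.2, -0.2, -0.2]'

```text
time: 57.73
position: [0.5297, 0.2282, 0.2324]
tool_rot: [0.591, 0.807, 0.0, -0.0]
ft_force: [0.6, 0.2, 0.0]
grip_width: 0.0524
grip_force: 0.0
```

Request:
arm_command --delta_rot '[[0, 0, 0], [0, 0, 0], [0, 0, 0], [0, 0, 0], [0, 0, 0], [0, 0, 0], [0, 0, 0], [0, 0, 0], [0, 0, 0]]' --delta_pos '[[0, 0, 0.002], [0, 0, 0.002], [0, 0, 0.002], [0, 0, 0.002], [0, 0, 0.002], [0, 0, 0.002], [0, 0, 0.002], [0, 0, 0.002], [0, 0, 0.002]]' --gripper '[1, 1, 1, 1, 1, 1, 1, 1, 1]'

```text
time: 58.48
position: [0.5294, 0.2285, 0.2302]
tool_rot: [0.59, 0.807, -0.0, -0.0]
ft_force: [0.2, -0.9, -0.6]
grip_width: 0.0031
grip_force: 0.0
```

Request:
arm_command --delta_rot '[[0, 0, 0], [0, 0, 0], [0, 0, 0], [0, 0, 0], [0, 0, 0], [0, 0, 0], [0, 0, 0], [0, 0, 0], [0, 0, 0], [0, 0, 0], [0, 0, 0], [0, 0, 0]]' --delta_pos '[[0.01, 0, 0], [0.02, 0, 0], [0.03, 0, 0], [0.04, 0, 0], [0.05, 0, 0], [0.06, 0, 0], [0.07, 0, 0], [0.08, 0, 0], [0.09, 0, 0], [0.098, 0, 0], [0.106, 0, 0], [0.106, 0, 0]]' --gripper '[1, 1, 1, 1, 1, 1, 1, 1, 1, 1, 1, 1]'

```text
time: 59.48
position: [0.4964, 0.3312, 0.2301]
tool_rot: [0.589, 0.808, -0.0, -0.001]
ft_force: [-0.9, 0.3, 0.1]
grip_width: 0.0002
grip_force: 0.0
```

Request:
arm_command --delta_rot '[[0, 0, 0], [0, 0, 0], [0, 0, 0], [0, 0, 0], [0, 0, 0], [0, 0, 0], [0, 0, 0], [0, 0, 0], [0, 0, 0], [0, 0, 0], [0, 0, 0]]' --delta_pos '[[-0.02, 0, 0], [-0.05, 0, 0], [-0.08, 0, 0], [-0.1, 0, -0.02], [-0.12, 0, -0.05], [-0.14, 0, -0.08], [-0.14, 0, -0.11], [-0.14, 0, -0.14], [-0.14, 0, -0.14], [-0.14, 0, -0.14], [-0.14, 0, -0.14]]' --gripper '[1, 1, 1, 1, 1, -0.2, -0.2, -0.2, -0.2, -0.2, -0.2]'

```text
time: 60.4
position: [0.5392, 0.1959, 0.3695]
tool_rot: [0.59, 0.807, -0.001, -0.001]
ft_force: [-0.5, -0.1, -0.2]
grip_width: 0.0324
grip_force: 0.0
```

```bash
python3 land.py; python3 - <<'E'
from h import *
# knob & gate check plus mouth: move back later
c=cam("wrist");g=cv2.cvtColor(c["pixels"],cv2.COLOR_BGR2GRAY)
for y in(-.05,.0,.03,.06):
    x=proj(c,[*binp(-.132,y),.198]).round().astype(int);print(y,x,g[max(x[1]-16,0):x[1]+16:2,x[0]])
delta([*binp(-.07,0),.40],down(BY))
E
```

```text
t 60.4 p [0.5392 0.1959 0.3695] yaw 107.69 z [-2.1e-03 -4.0e-04 -1.0e+00] F [-0.5 -0.1 -0.2] M [-0.04 -0.02 -0.01] w 0.0324 g 0.0 q [ 0.15  0.32  1.36 -0.    1.46 -0.15]
-0.1 [173, 175, 241, 175, 175, 175, 175, 138, 137, 135, 116, 117, 116]
-0.09 [172, 173, 242, 173, 174, 175, 175, 174, 173, 172, 170, 169, 170]
-0.08 [167, 168, 238, 170, 172, 173, 174, 172, 173, 173, 172, 170, 169]
-0.07 [176, 177, 242, 178, 179, 179, 179, 179, 177, 176, 176, 176, 176]
-0.06 [170, 173, 173, 174, 176, 177, 178, 177, 178, 177, 178, 178, 177]
-0.05 [167, 187, 236, 172, 208, 177, 180, 180, 180, 180, 180, 179, 177]
-0.04 [240, 241, 241, 241, 243, 243, 184, 181, 183, 183, 181, 181, 179]
-0.03 [237, 238, 238, 239, 240, 190, 184, 184, 184, 184, 184, 183, 180]
-0.02 [235, 236, 237, 237, 237, 177, 177, 179, 177, 180, 178, 180, 177]
-0.01 [237, 238, 239, 240, 241, 181, 183, 182, 181, 179, 178, 176, 175]
-0.0 [233, 234, 235, 236, 237, 175, 178, 177, 176, 174, 173, 171, 170]
0.01 [232, 234, 235, 236, 236, 173, 175, 176, 175, 174, 173, 171, 170]
0.02 [-1, -1, -1, -1, -1, -1, -1, -1, -1, -1, -1, -1, -1]
0.03 [-1, -1, -1, -1, -1, -1, -1, -1, -1, -1, -1, -1, -1]
147 [348.6 212.3] [ 0.5101 -0.1161  0.026 ]
457 [351.  257.7] [ 0.3704 -0.1114  0.026 ]
37 [292.9 260.1] [0.3765 0.0637 0.026 ]
-0.05 [379 176] [237 133 111 106 110 164 168 167 166 166 163 171 215 213 211 209]
0.0 [326 176] [203 117 111 102  98 159 167 168 167 168 168 166 203 202 199 211]
0.03 [295 176] [187 116 107 104  97 155 166 167 167 169 168 176 204 203 201 196]
0.06 [263 176] [115 115 108 107  98 152 166 165 167 167 168 152 188 195 214 211]
rot [-0.26, -0.03, 0.06] pos [0.0671, -0.0006, -0.0316] rows>= 1.8
```

Request:
arm_command --delta_rot '[[0, 0, 0], [0, 0, 0], [0, 0, 0], [0, 0, 0], [0, 0, 0], [0, 0, 0], [0, 0, 0], [0, 0, 0], [0, 0, 0], [0, 0, 0], [0, 0, 0], [0, 0, 0]]' --delta_pos '[[-0.3, 0.1, -0.08], [-0.3, 0.1, -0.08], [-0.3, 0.1, -0.08], [-0.3, 0.1, -0.08], [-0.3, 0.1, -0.08], [-0.3, 0.1, -0.08], [-0.3, 0.1, -0.08], [-0.3, 0.1, -0.08], [-0.3, 0.1, -0.08], [-0.3, 0.1, -0.08], [-0.3, 0.1, -0.08], [-0.3, 0.1, -0.08]]' --gripper '[-0.2, -0.2, -0.2, -0.2, -0.2, -0.2, -0.2, -0.2, -0.2, -0.2, -0.2, -0.2]'

```text
time: 61.55
position: [0.7256, -0.0578, 0.4492]
tool_rot: [0.589, 0.808, -0.001, -0.001]
ft_force: [-0.2, -0.3, 0.5]
grip_width: 0.052
grip_force: 0.0
```

```bash
python3 - <<'E'
from h import *
st();c=cam("scene");g=cv2.cvtColor(c["pixels"],cv2.COLOR_BGR2GRAY);g0=cv2.cvtColor(cv2.imread("pics/scene0.png"),cv2.COLOR_BGR2GRAY)
P=np.array([proj(c,[*binp(.02,y),z]) for y in(-.057,.057) for z in(.222,.262)]);print(P.round(1))
a=P.min(0).astype(int)-2;b=P.max(0).astype(int)+3
print(g0[a[1]:b[1]:2,a[0]:b[0]:3]);print(g[a[1]:b[1]:2,a[0]:b[0]:3])
E
```

```text
t 61.55 p [ 0.7256 -0.0578  0.4492] yaw 107.79 z [-3.1e-03  7.0e-04 -1.0e+00] F [-0.2 -0.3  0.5] M [-0.13  0.03  0.03] w 0.052 g 0.0 q [-0.23  0.56  0.77  0.    1.81 -0.54]
[[460.4 138.8]
 [463.3 124.8]
 [421.7 126.6]
 [423.8 113.1]]
[[139  63  90 110 130 135 134 133 134 131 131 131 133 132 132 130]
 [130  44  55  56  79 110 128 134 132 131 131 132 132 133 133 130]
 [131  60  97  79  53  55  73  99 125 134 133 131 131 132 131 131]
 [124  61  98  99  96  84  57  53  65  91 122 133 133 132 130 129]
 [111  67  99  98  97  99  97  88  69  50  63  86 110 129 131 131]
 [ 96  77 108 103 104  98  97  98  98  91  72  53  55  77 104 126]
 [ 86  90 114 111 107 105  99  99  97  98  98  96  78  53  54  71]
 [ 78  91 114 115 114 114 107 106 100  96  97  96  99  95  84  53]
 [143 102  82  92 112 115 114 112 109 101 104  98  96  96  99  65]
 [160 160 142 103  75  91 111 115 115 111 109 102 101 103  97  67]
 [160 158 159 160 143 106  77  90 110 116 115 114 111 109  96  68]
 [159 160 160 158 158 158 143 106  77  86 109 115 116 115 104  66]
 [158 157 159 158 158 156 156 158 149 114  73  85 104 115  93 
[... 445 characters left out ...]
  53  66  90 115 134 137 136]
 [102  81 113 109 109 102 101 102 102  95  75  55  58  82 108 131]
 [ 88  95 119 117 113 108 102 103 101 102 102 100  82  57  57  74]
 [ 82  95 119 119 119 119 110 112 105 101 101 101 103  99  88  55]
 [148 107  86  98 117 120 119 118 114 105 108 101 100 100 103  69]
 [167 167 148 107  78  95 117 120 120 116 113 106 105 107 102  70]
 [167 165 166 166 149 110  81  94 113 120 120 119 115 113 100  69]
 [166 166 166 165 165 165 150 111  82  90 114 119 121 121 109  70]
 [164 164 164 165 164 162 162 163 155 119  77  89 109 120  98  66]
 [163 164 163 164 163 165 164 163 163 164 152 120  84  85  75  63]
 [166 163 163 162 162 163 163 163 164 162 163 163 157 124  89  97]]
```

The flap looks the same as it did at the start, so it is shut. The gate is bolted and all four cartridges are gone from the bench and the landing. Handing in.

```bash
python3 -c "
from rig import robot
print(robot.hand_in())"
```

```text
the job is handed in; nothing more can be done
None
```

I hung the gate on both pins, shut and bolted it, then posted all four black cartridges through the flap, which looked shut in the last camera check; the job is handed in, but no verdict came back.

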